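# Dial the microscope lamp unit to its fifth click and switch it on

## Robot

A 6-joint arm with a two-finger parallel gripper is mounted at the origin on the work surface. World frame = base frame: x ahead of the robot, y to its left, z up, the work surface at z = 0. Lengths are in m, angles in rad, forces in N, time in s.
With the tool pointing down it reaches from about 0.275 to 0.725 m from the base axis. Payload 15.9 kg.
Tool frame: the origin (TCP) lies between the finger pads; the fingertips stand 22 mm ahead of it and the grasp point (between the pads) lies 3 mm ahead of it; y points along the fingers, z is the direction in which the jaws open and shut, and the axes are right-handed (so a half turn about y gives the same grasp; the last joint's range is limited). The gripper opens to 85 mm and grips with 20 to 120 N. Pads are 22 mm wide; open, the fingers measure 114 mm over their backs; the gripper's body (76 mm by 85 mm) begins 54 mm behind the grasp point. The pads swing forward as they close: fully open they stand 13 mm farther back than shut.
Start: joints at [1.305, 0.213, -0.034, 1.323, 0, 1.571], TCP at [0.131, 0.482, 0.215] pointing down, gripper open.
Joint ranges: [-2.98, 2.98], [-0.74, 1.72], [-1.14, 1.35], [-2.1, 2.04], [-1.57, 1.44], [-3.14, 3.14]. Speed limits (rad/s): [1.89, 1.89, 2.39, 2.57, 3.14, 3.14].

## Interface

Orientations are given as a 3x3 rotation matrix whose columns are the frame's x, y, z axes.
In Python, from bench import get_obs, grab_frame, camera_model, job_done, outline_of gives the robot as it stands.
- The arm moves only by the tool carry_out, never from a script. Its argument "moves" is a list of rows, each a list of 3 entries, a list of its own where there are three numbers: the gripper's target within -1 to 1 (fully open at 1, half-way at 0, shut at -1), then the shift along the tool's x, y, z in mm, then the turn, a rotation vector about the tool's x, y, z in degrees. In form: [[grip, [dx, dy, dz], [rx, ry, rz]], ...]. A call has 1 to 5 rows; each row is the pose to reach, as a shift and turn from the pose commanded when the call began, along the tool's axes at that moment; what a row does not reach only later rows make up. A row lasts 1/12 s, in which the tool goes at most 41.7 mm and 7.16 degrees, less where a joint would pass 70% of its speed; a pose out of reach is approached as far as the arm can. A call with a gripper value outside its range is refused whole. The fingers move at their own pace and stop on an object; the grip force is fixed at half the most. Time passes only in rows, so rows that repeat a pose let the fingers close. It gives the time, the measured TCP pose, the force and the opening at its end, in the units of the state.
- get_obs(): the state, without advancing time (a new reading comes with each control period).
- grab_frame(name): name is "side" or "top"; returns the picture (480x640x3 uint8, red, green, blue); there is no depth.
- camera_model(name): a dict with "camera_matrix" (3x3 intrinsics, pixels), "pose" (4x4, takes a point from camera to world coordinates). Camera axes: x right, y down, z forward; pixel columns grow to the right and rows downward; lengths in m; the calibration is good to about 2 mm. A picture is of the moment at which its call begins. camera_model takes no time and is no camera call.
- job_done(): hands the job in, once; it reports no verdict.
Trained networks look in the newest picture that a camera, given by its name, has taken for a name from the list of things; names that differ only in an ending like _2 or _b are one class to them, and where a whole thing is asked for, a point or a joint stands for the part that bears it (a point fixed in the world has none). Each returns a list of dicts, best first, with "p" (0 to 1); they miss things now and then, are a little off and sometimes report something else, mostly with a low value. They report only what shows in the picture. A call takes as long as a camera call.
- outline_of(camera, name): "region" (480x640 bool, what is visible of it) and "xy" ([column, row] in pixels, amid what is visible of it).
The state is a dict: "clock": time; "joint_positions": joint angles; "qvel": joint speeds; "effort": joint torques, N m; "eef_pos": TCP position; "orientation": TCP orientation; "ft_force": force on the tool from outside, world axes, zero at the start; "ft_torque": the same for the moment, N m; "opening": finger opening in m.
Only numpy, scipy, OpenCV 4.12 (cv2) and the standard library are available. Lean on these libraries where they do the work, as an engineer would, in place of code of your own. Each camera call takes 0.05 s, during which the arm holds its last target.

## Task

With a fingertip, push the pointer lever of the microscope's lamp unit clockwise, click by click, until it rests in the fifth click after the off stop (the tick mark that is a double bar), without going past it. Then press the round button on the same unit fully down and let it come up again. Nothing is to be lifted or carried: the unit must stay where it stands, the lever must stay in the fifth click, and the other things on the table must be left alone.

Things in the scene. Friction and masses are not known exactly. Their poses are not given: they have to be found in the camera images.
- unit: the lamp control unit: a loose ivory box of about 2.4 kg standing on rubber feet on the table, 150 mm deep (its x) by 230 mm wide (its y), flat dark grey top panel 65 mm above the table. Origin: centre of its underside; z up; its front is its -x side. On its top, the selector with its lever and ring of white tick marks stands towards its +y end, the round button towards its -y end
- dial_centre (a point): the selector's vertical turning axis, at the height of the panel (35 mm to +y of the unit's centre); axes parallel to the unit's
- lever_tip (a point): the free end of the selector's mid-grey pointer lever, 52 mm out from the axis and 18 mm above the panel, in the middle of the lever's height and width; x points outwards along the lever. The lever is a straight bar 14 mm wide with flat upright sides, reaching 6 to 30 mm above the panel and from 14 mm behind the axis to 52 mm in front of it, with a white line on top, on a disc 48 mm across and 12 mm high. Pushed sideways near its end it takes about 2 N to leave a click
- selector (a joint): angle of the selector (rad), growing clockwise seen from above. 8 clicks (stops) 0.524 rad (30 degrees) apart: 0 is off (double bar mark), 2.618 is the fifth click, 3.665 the last (seventh). At 0 the lever points 105 degrees counter-clockwise (seen from above) from the unit's +x direction. It rests only in clicks, starting in click 0, 1 or 2: pushed more than half-way to the next click it jumps there of itself, ahead of the finger, and stays
- button_top (a point): centre of the top face of the white round push button, 34 mm across, in a black housing, 110 mm from the selector axis towards the unit's -y side; pressed straight down, sprung
- button (a joint): how far the button is pressed (m): 0 up, 0.006 fully down, which takes about 5 N
- dropper: bystander: amber dropper bottle, 34 mm across, 85 mm high, near the unit's +y end; origin at the centre of its underside
- slide_box: bystander: small wooden slide box 100 x 35 x 32 mm high near the unit's -y end; origin at the centre of its underside
- dish: bystander: shallow white dish 84 mm across, 18 mm high, in front of the unit; origin at the centre of its underside
- jar: bystander: low glass jar 52 mm across, 60 mm high, behind the unit; origin at the centre of its underside

How it is judged:
On the way, in this order (a step that is already met when the one before it is completed fails the run):
1. the selector rests in the fifth click (value of joint selector between 2.46 and 2.78 rad), for 0.3 s.
2. the button is pressed fully down (value of joint button above 0.0048 m), for 0.02 s.
At the end, for the whole second after the job is handed in: the selector rests in the fifth click (2.618 rad, within 0.16), the button has been pressed and is up again (less than 1.5 mm down), the unit stands at rest within 20 mm of its starting place (all of step 1 and value of joint button below 0.0015 m and distance of unit from where it was at the start of the episode below 0.02 m and linear speed of unit below 0.02 m/s); the robot touches nothing.
It fails at once if the selector is turned past the fifth click (more than half-way to the sixth) (value of joint selector above 2.89 rad).
It fails at once if the button is pressed while the selector is not in the fifth click (value of joint button above 0.003 m and not (value of joint selector between 2.4 and 2.84 rad)).
It fails at once if the unit is lifted, tipped or pushed more than 20 mm (distance of unit from where it was at the start of the episode above 0.02 m or height (world z) of unit above 0.01 m or angle between unit's own z axis and vertical above 0.1 rad).
It fails at once if a bystander (bottle, slide box, dish, jar) is moved more than 20 mm or tipped over (distance of any of dropper, slide_box, dish, jar from where it was at the start of the episode above 0.02 m or angle between any of dropper, jar's own z axis and vertical above 0.6 rad).
It also fails if it takes over 48 s, if anything falls off the work surface, if the arm or the gripper's body presses on something with over 40 N, if the wrist force passes 120 N, or if a joint passes its speed limit or range.

## Working session

There is one attempt and no reset: what is moved stays moved. The work goes in short steps, Python scripts to look and compute and a tool call to move; the robot and the scene stay as the last step left them, time stands still between calls to the robot, and variables do not carry over. Pictures are saved under pics/ and viewed, and the job is handed in when it is done.

Besides the shell and the picture viewer there is one more tool, called by a JSON object that holds its "op" and its "data", one argument or row to a line. carry_out: Moves the arm, as the interface text tells. Its arguments: {"type":"object","properties":{"moves":{"type":"array","items":{"type":"array"}}},"required":["moves"]}

```bash
mkdir -p pics; ls
cat > h.py <<'E'
import numpy as np,cv2
from bench import *
def snap(n,fn):
    f=grab_frame(n); cv2.imwrite('pics/'+fn,f[:,:,::-1]); return f
def ray(n,uv):
    c=camera_model(n);K=np.array(c['camera_matrix']);P=np.array(c['pose'])
    d=P[:3,:3]@np.linalg.inv(K)@[uv[0],uv[1],1.];return P[:3,3],d
def at(n,uv,z):
    o,d=ray(n,uv);return o+d*(z-o[2])/d[2]
def proj(n,p):
    c=camera_model(n);K=np.array(c['camera_matrix']);P=np.array(c['pose'])
    q=K@(P[:3,:3].T@(np.array(p)-P[:3,3]));return q[:2]/q[2]
E
python3 - <<'E'
from h import *
np.set_printoptions(precision=4,suppress=True)
o=get_obs();print(o)
for n in('side','top'):
    snap(n,n+'0.png');print(np.array(camera_model(n)['pose']))
    for k,z in(('unit',.065),('lever_tip',.095),('button_top',.07),('dropper',.05),('slide_box',.032),('dish',.015),('jar',.06)):
        for r in outline_of(n,k)[:2]: print(n,k,round(r['p'],2),r['xy'],at(n,r['xy'],z))
E
```

```text
pics
{'clock': 0.0, 'joint_positions': array([ 1.305 ,  0.2134, -0.0351,  1.3235,  0.    ,  1.5708]), 'qvel': array([ 0.0001, -0.0005,  0.0011, -0.0003, -0.0003, -0.0003]), 'effort': array([  0.0008, -68.6158,  48.7119,   0.0173,   0.0001,   0.    ]), 'eef_pos': array([0.1313, 0.4821, 0.2147]), 'orientation': array([[ 0.9649, -0.0003,  0.2627],
       [-0.2627, -0.0011,  0.9649],
       [-0.    , -1.    , -0.0011]]), 'ft_force': array([ 0.1417,  0.0474, -0.374 ]), 'ft_torque': array([-0.0651,  0.0131, -0.0413]), 'opening': 0.08497647067968046}
[[ 0.9943 -0.0835  0.0665  0.4575]
 [-0.1058 -0.6883  0.7176 -0.6203]
 [-0.0141 -0.7206 -0.6932  0.7547]
 [ 0.      0.      0.      1.    ]]
side unit 0.87 [312.9, 259.5] [0.5165 0.0592 0.065 ]
side lever_tip 0.89 [323.0, 221.4] [0.5428 0.1265 0.095 ]
side lever_tip 0.75 [323.3, 191.9] [0.5537 0.2142 0.095 ]
side button_top 0.57 [299.2, 264.6] [0.4905 0.0446 0.07  ]
side dropper 0.8 [321.4, 195.8] [0.5548 0.2586 0.05  ]
side slide_box 0.92 [298.4, 331.5] [ 0.4779 -0.0731  0.032 ]
side dish 0.81 [232.6, 257.5] [0.3658 0.1327 0.015 ]
side jar 0.92 [389.5, 265.5] [0.6517 0.0327 0.06  ]
[[-0.0013 -0.9847  0.174   0.3566]
 [-1.      0.0017  0.0023  0.0546]
 [-0.0026 -0.174  -0.9847  1.0798]
 [ 0.      0.      0.      1.    ]]
top unit 0.73 [292.5, 251.7] [0.5137 0.1002 0.065 ]
top lever_tip 0.79 [266.6, 238.4] [0.5328 0.1445 0.095 ]
top lever_tip 0.45 [380.0, 274.7] [ 0.4684 -0.0533  0.095 ]
top button_top 0.52 [328.8, 260.5] [0.4969 0.035  0.07  ]
top dropper 0.61 [198.6, 226.2] [0.5639 0.2744 0.05  ]
top dropper 0.54 [313.2, 184.0] [0.6439 0.063  0.05  ]
top slide_box 0.75 [378.9, 276.0] [ 0.4732 -0.0581  0.032 ]
top dish 0.86 [279.4, 334.2] [0.3676 0.1257 0.015 ]
top jar 0.88 [311.0, 181.5] [0.6459 0.067  0.06  ]
```

View pics/top0.png

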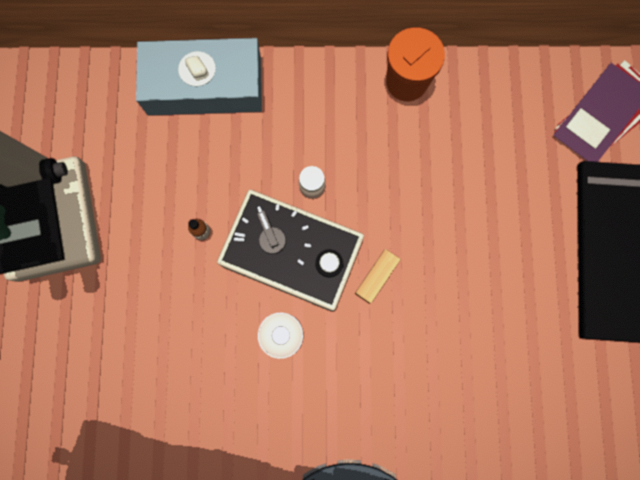

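Run:
```python
import cv2
a=cv2.imread('pics/top0.png')[170:320,210:410];cv2.imwrite('pics/topc.png',cv2.resize(a,None,fx=4,fy=4,interpolation=cv2.INTER_CUBIC))
a=cv2.imread('pics/side0.png')[160:360,210:450];cv2.imwrite('pics/sidec.png',cv2.resize(a,None,fx=3,fy=3,interpolation=cv2.INTER_CUBIC))
```

```text
(no output)
```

View pics/topc.png

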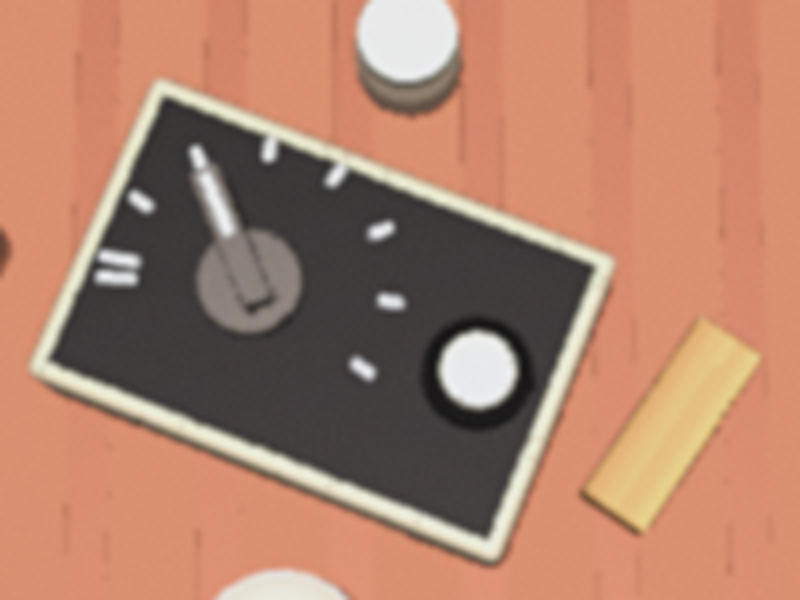

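View pics/sidec.png

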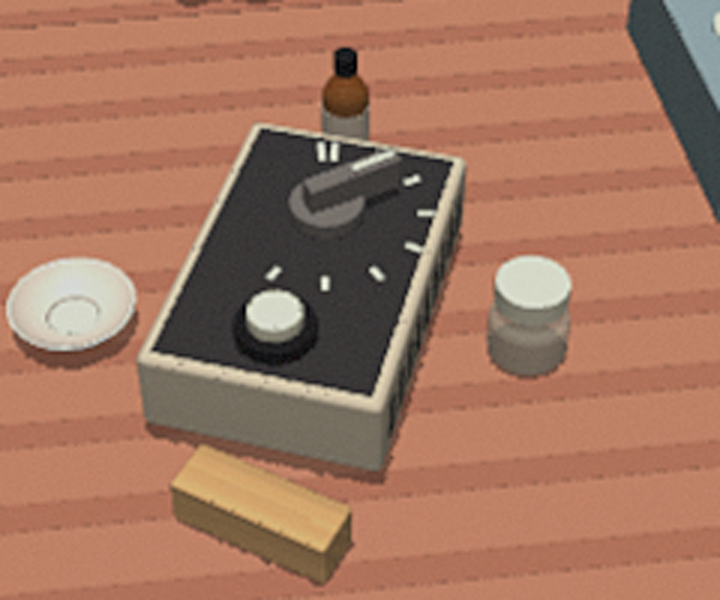

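The top picture shows the off double bar at about crop (118,268). The lever sits over tick 2, with its tip near (197,155). Tick 5 is at (380,230). The button is at (478,370).

Run:
```python
from h import *
np.set_printoptions(precision=4,suppress=True)
T=lambda u,v,z:at('top',(210+(u+.5)/4-.5,170+(v+.5)/4-.5),z)
S=lambda u,v,z:at('side',(210+(u+.5)/3-.5,160+(v+.5)/3-.5),z)
print('corners',[T(*p,.065)[:2] for p in((160,80),(614,262),(497,553),(35,370))])
print('cornersS',[S(*p,.065)[:2] for p in((257,126),(465,160),(380,406),(142,360))])
print('disc',T(249,281,.077),S(327,203,.077)); print('btn T',T(478,370,.077),'S',S(275,315,.077))
print('tick',[T(*p,.065)[:2] for p in((118,268),(141,201),(269,150),(336,175),(380,230),(391,300),(363,368))])
print('tickS',[S(*p,.065)[:2] for p in((327,152),(412,181),(427,213),(414,247),(377,273),(325,284),(274,273))])
print('tip',T(199,155,.095),S(395,157,.095))
```

```text
corners [array([0.6292, 0.1797]), array([ 0.5438, -0.0275]), array([0.4129, 0.0263]), array([0.495 , 0.2333])]
cornersS [array([0.4981, 0.2275]), array([0.6313, 0.1754]), array([ 0.5471, -0.0294]), array([0.4146, 0.0218])]
disc [0.5333 0.1367 0.077 ] [0.5351 0.131  0.077 ]
btn T [0.493  0.0346 0.077 ] S [0.4939 0.0371 0.077 ]
tick [array([0.5415, 0.1971]), array([0.5725, 0.1873]), array([0.5962, 0.1293]), array([0.5844, 0.0986]), array([0.5588, 0.0785]), array([0.5266, 0.0734]), array([0.4956, 0.086 ])]
tickS [array([0.542 , 0.1947]), array([0.5936, 0.1589]), array([0.5985, 0.1272]), array([0.5856, 0.0971]), array([0.5597, 0.077 ]), array([0.5271, 0.0713]), array([0.4971, 0.0845])]
tip [0.5869 0.1581 0.095 ] [0.5805 0.1491 0.095 ]
```

{"op": "carry_out", "data": {
  "moves": [
    [-1, [495, 0, -181], [0, 51.5, 0]],
    [-1, [495, 0, -181], [0, 51.5, 0]],
    [-1, [495, 0, -181], [0, 51.5, 0]],
    [-1, [495, 0, -181], [0, 51.5, 0]],
    [-1, [495, 0, -181], [0, 51.5, 0]]
  ]
}}

```text
clock: 1.22
eef_pos: [0.3026, 0.3606, 0.2154]
orientation: [[0.624, 0.0, 0.781], [-0.781, 0.0, 0.624], [-0.0, -1.0, 0.0]]
ft_force: [-0.1, 0.8, 0.1]
opening: 0.0258
```

```bash
cat > go.py <<'E'
import sys
from h import *
np.set_printoptions(precision=4,suppress=True)
C=np.array([.5346,.1338])
def rel(p,head):
    o=get_obs();R=np.array(o['orientation']);d=np.array(p)-o['eef_pos']
    h=np.degrees(np.arctan2(R[1,0],R[0,0]))
    print('t',round(o['clock'],2),'pos',o['eef_pos'],'head',round(h,1),'F',o['ft_force'],'shift mm',R.T@d*1000,'ry',round(-((head-h+180)%360-180),1))
def lever(phi,r,lat,z):  # phi heading deg, lat from lever mid-line CCW (mm), x tool heading phi-90
    a=np.radians(phi);u=np.array([np.cos(a),np.sin(a)]);n=np.array([-u[1],u[0]])
    p=C+u*r/1000+n*lat/1000
    rel([*p,z],phi-90)
if __name__=='__main__': lever(*map(float,sys.argv[1:]))
E
python3 go.py 23.3 42 30 .2
```

```text
t 1.22 pos [0.3026 0.3606 0.2154] head -51.4 F [-0.1252  0.7548  0.1432] shift mm [304.2345  15.4074  88.0811] ry 15.3
```

{"op": "carry_out", "data": {
  "moves": [
    [-1, [304, 15, 88], [0, 15.3, 0]],
    [-1, [304, 15, 88], [0, 15.3, 0]],
    [-1, [304, 15, 88], [0, 15.3, 0]],
    [-1, [304, 15, 88], [0, 15.3, 0]],
    [-1, [304, 15, 88], [0, 15.3, 0]]
  ]
}}

```text
clock: 1.63
eef_pos: [0.4735, 0.2413, 0.2054]
orientation: [[0.401, 0.0, 0.916], [-0.916, 0.0, 0.401], [-0.0, -1.0, 0.0]]
ft_force: [-0.8, 1.3, -0.3]
opening: -0.0002
```

```bash
python3 go.py 23.3 42 30 .16
```

```text
t 1.63 pos [0.4735 0.2413 0.2054] head -66.4 F [-0.7713  1.2902 -0.2795] shift mm [93.2097 45.403  55.0239] ry 0.3
```

{"op": "carry_out", "data": {
  "moves": [
    [-1, [93, 45, 55], [0, 0, 0]],
    [-1, [93, 45, 55], [0, 0, 0]],
    [-1, [93, 45, 55], [0, 0, 0]],
    [-1, [93, 45, 55], [0, 0, 0]],
    [-1, [93, 45, 55], [0, 0, 0]]
  ]
}}

```text
clock: 2.05
eef_pos: [0.5601, 0.1785, 0.1591]
orientation: [[0.399, -0.002, 0.917], [-0.917, -0.001, 0.399], [-0.0, -1.0, -0.002]]
ft_force: [-0.8, -0.8, -0.0]
opening: -0.0001
```

```bash
python3 go.py 23.3 42 30 .104
python3 - <<'E'
from h import *
for n in('top','side'):
    f=snap(n,n+'1.png');a=f[150:350,200:450,::-1];cv2.imwrite('pics/%s1c.png'%n,cv2.resize(a,None,fx=3,fy=3,interpolation=cv2.INTER_CUBIC))
E
```

```text
t 2.05 pos [0.5601 0.1785 0.1591] head -66.5 F [-0.8159 -0.7594 -0.0382] shift mm [ 1.0243 55.0762  1.0145] ry 0.2
```

View pics/side1c.png

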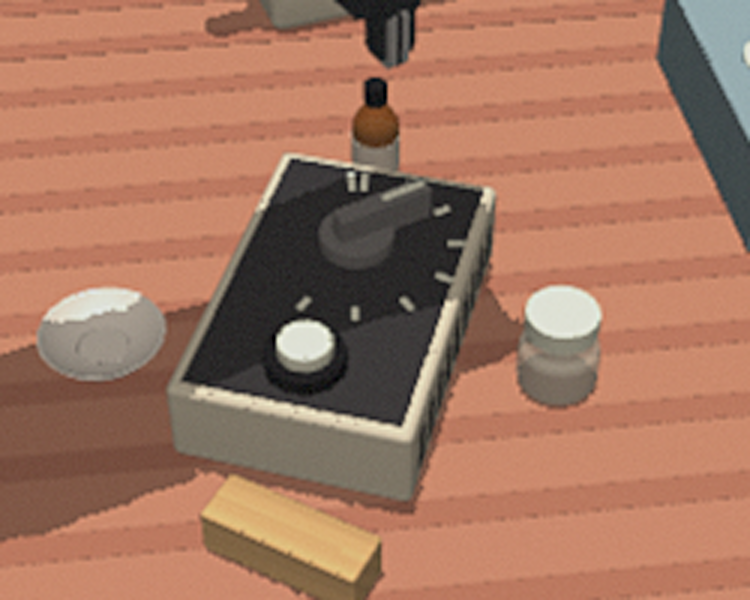

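View pics/top1c.png

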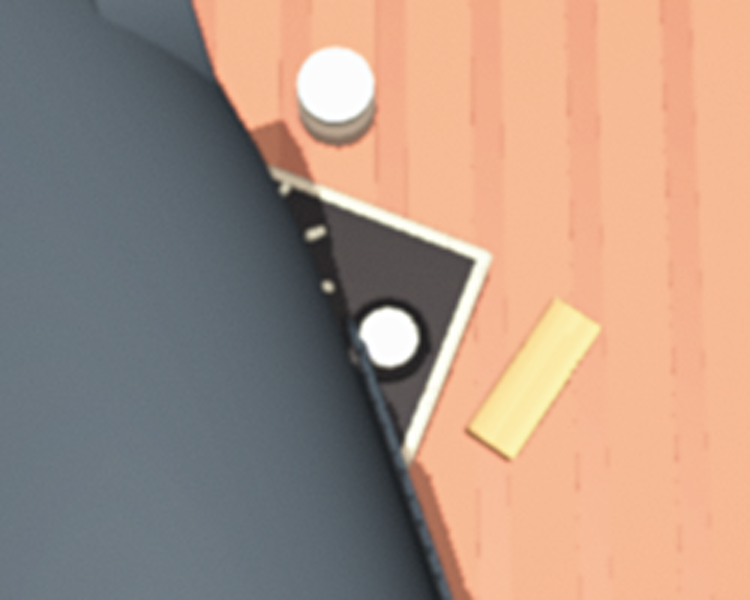

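Run:
```python
from h import *
for z in(.124,.137,.15):print(z,proj('side',[.56,.1785,z]))
```

```text
0.124 [328.74571822 191.16743714]
0.137 [328.77181141 185.68735943]
0.15 [328.79837527 180.10843159]
```

{"op": "carry_out", "data": {
  "moves": [
    [-1, [1, 30, 1], [0, 0, 0]],
    [-1, [1, 45, 1], [0, 0, 0]],
    [-1, [1, 55, 1], [0, 0, 0]],
    [-1, [1, 55, 1], [0, 0, 0]]
  ]
}}

```text
clock: 2.48
eef_pos: [0.5596, 0.1799, 0.1042]
orientation: [[0.403, -0.002, 0.915], [-0.915, -0.001, 0.403], [-0.0, -1.0, -0.002]]
ft_force: [-0.7, -0.0, 0.1]
opening: 0.0003
```

```bash
python3 go.py 23.3 42 18 .104
python3 - <<'E'
from h import *
for n in('side',):
    f=snap(n,n+'2.png');a=f[150:350,200:450,::-1];cv2.imwrite('pics/%s2c.png'%n,cv2.resize(a,None,fx=3,fy=3,interpolation=cv2.INTER_CUBIC))
E
```

```text
t 2.48 pos [0.5596 0.1799 0.1042] head -66.3 F [-0.6553 -0.0369  0.1034] shift mm [14.4798  0.1944  0.7225] ry 0.4
```

View pics/side2c.png

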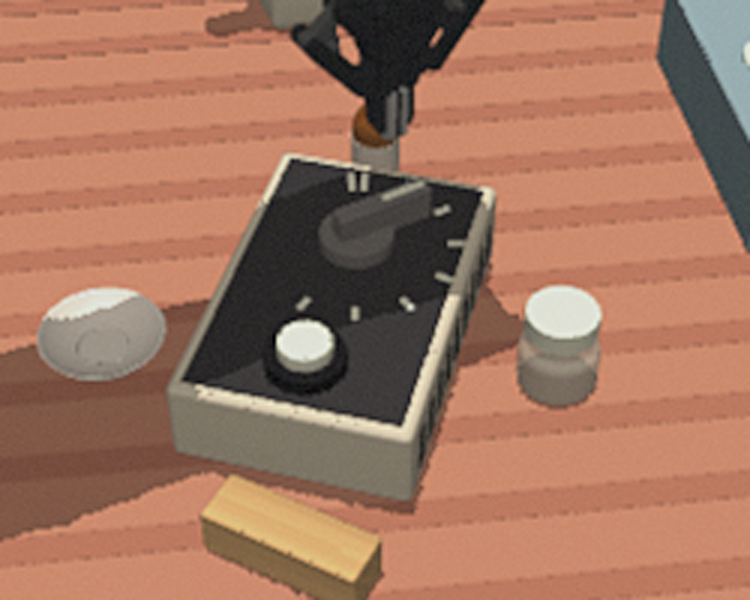

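Run:
```python
from h import *
for y in (.1799,.1689):
  for z in(.082,.095,.104,.117):print(y,z,(proj('side',[.5596,y,z])-[200,150])*3)
print((proj('side',[.5869,.158,.095])-[200,150])*3, (proj('side',[.56,.27,.085])-[200,150])*3,(proj('side',[.56,.27,.0])-[200,150])*3)
f=cv2.imread('pics/side2.png')[130:230,280:380];cv2.imwrite('pics/s2z.png',cv2.resize(f,None,fx=6,fy=6,interpolation=cv2.INTER_CUBIC))
```

```text
0.1799 0.082 [385.11516835 173.35645334]
0.1799 0.095 [385.18144102 157.82540976]
0.1799 0.104 [385.22800008 146.91426318]
0.1799 0.117 [385.29625459 130.91877381]
0.1689 0.082 [387.22669944 184.22042809]
0.1689 0.095 [387.31194695 168.66542122]
0.1689 0.104 [387.37184327 157.73621305]
0.1689 0.117 [387.45965994 141.7124159 ]
[432.06474348 176.17953173] [369.50894615  86.62400318] [369.91075681 181.2043023 ]
```

View pics/s2z.png

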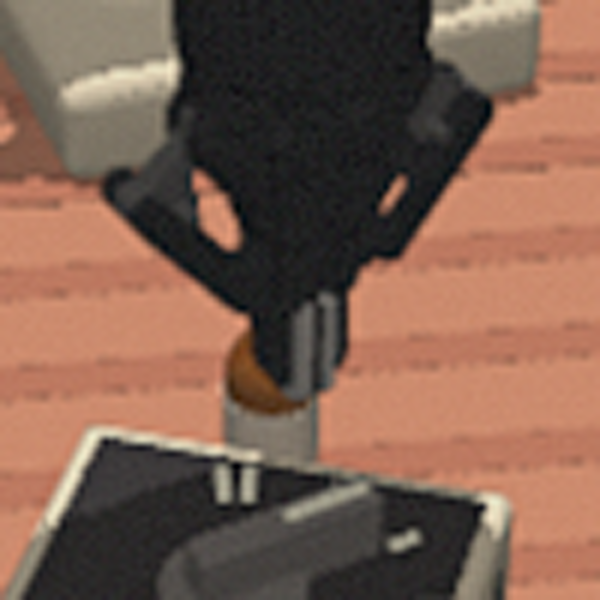

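The side view shows the fingertip at about pixel (330,196), higher than a tip at z=0.082 should look. I'll lower in small steps and watch the force.

{"op": "carry_out", "data": {
  "moves": [
    [-1, [0, 6, 0], [0, 0, 0]],
    [-1, [0, 10, 0], [0, 0, 0]],
    [-1, [0, 10, 0], [0, 0, 0]]
  ]
}}

```text
clock: 2.78
eef_pos: [0.561, 0.1795, 0.0952]
orientation: [[0.402, 0.0, 0.916], [-0.916, 0.0, 0.402], [0.0, -1.0, 0.0]]
ft_force: [-0.7, -0.0, 0.0]
opening: -0.0
```

{"op": "carry_out", "data": {
  "moves": [
    [-1, [0, 3, 0], [0, 0, 0]],
    [-1, [0, 3, 0], [0, 0, 0]]
  ]
}}

```text
clock: 2.95
eef_pos: [0.561, 0.1793, 0.0922]
orientation: [[0.401, -0.0, 0.916], [-0.916, -0.0, 0.401], [-0.0, -1.0, -0.0]]
ft_force: [-0.0, 0.5, -0.4]
opening: -0.0002
```

{"op": "carry_out", "data": {
  "moves": [
    [-1, [0, 2, 0], [0, 0, 0]],
    [-1, [0, 2, 0], [0, 0, 0]]
  ]
}}

```text
clock: 3.12
eef_pos: [0.561, 0.1793, 0.0902]
orientation: [[0.401, -0.0, 0.916], [-0.916, -0.0, 0.401], [-0.0, -1.0, -0.0]]
ft_force: [-0.8, -0.4, 0.3]
opening: -0.0005
```

```bash
python3 go.py 23.3 42 30 .104
python3 - <<'E'
from h import *
f=snap('side','side3.png')[130:230,280:380,::-1];cv2.imwrite('pics/s3z.png',cv2.resize(f,None,fx=6,fy=6,interpolation=cv2.INTER_CUBIC))
E
```

```text
t 3.12 pos [0.561  0.1793 0.0902] head -66.3 F [-0.7959 -0.4455  0.3232] shift mm [  1.3422 -13.842   -0.2403] ry 0.4
```

View pics/s3z.png

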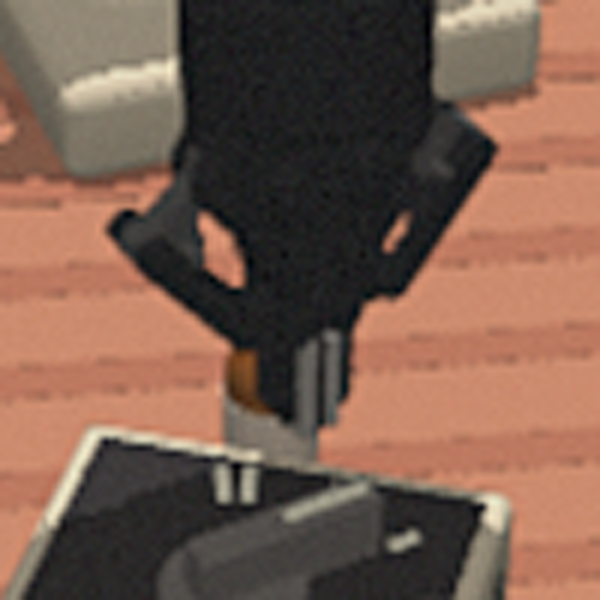

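Run:
```python
from h import *
np.set_printoptions(precision=4,suppress=True)
for z in(.068,.08,.09,.1,.11):print(z,at('side',(330.5,200.5),z))
import scipy
b=[at('side',(x,y),.065) for x,y in((295.5,201.5),(363,213.5))];print(b)
for n in('dropper','unit','lever_tip'):
    r=outline_of('side',n)[0];m=r['region'];ys,xs=np.nonzero(m);print(n,r['p'],r['xy'],xs.min(),xs.max(),ys.min(),ys.max())
```

```text
0.068 [0.5688 0.2188 0.068 ]
0.08 [0.5669 0.2041 0.08  ]
0.09 [0.5653 0.1919 0.09  ]
0.1 [0.5636 0.1797 0.1   ]
0.11 [0.562  0.1675 0.11  ]
[array([0.4985, 0.228 , 0.065 ]), array([0.6278, 0.1743, 0.065 ])]
dropper 0.44 [321.9, 199.9] 316 333 188 207
unit 0.6 [312.1, 259.4] 255 364 202 316
lever_tip 0.72 [323.8, 224.4] 306 343 210 239
```

{"op": "carry_out", "data": {
  "moves": [
    [-1, [0, 2, 0], [0, 0, 0]],
    [-1, [0, 2, 0], [0, 0, 0]]
  ]
}}

```text
clock: 3.48
eef_pos: [0.5609, 0.1793, 0.0881]
orientation: [[0.401, -0.0, 0.916], [-0.916, -0.0, 0.401], [-0.0, -1.0, -0.0]]
ft_force: [0.5, -0.1, 0.1]
opening: 0.0001
```

{"op": "carry_out", "data": {
  "moves": [
    [-1, [0, 2, 0], [0, 0, 0]],
    [-1, [0, 2, 0], [0, 0, 0]]
  ]
}}

```text
clock: 3.65
eef_pos: [0.5609, 0.1793, 0.086]
orientation: [[0.401, -0.0, 0.916], [-0.916, -0.0, 0.401], [-0.0, -1.0, -0.0]]
ft_force: [-0.4, 0.7, 0.6]
opening: -0.0
```

{"op": "carry_out", "data": {
  "moves": [
    [-1, [0, 2, 0], [0, 0, 0]],
    [-1, [0, 2, 0], [0, 0, 0]]
  ]
}}

```text
clock: 3.82
eef_pos: [0.5609, 0.1793, 0.084]
orientation: [[0.401, -0.0, 0.916], [-0.916, -0.0, 0.401], [-0.0, -1.0, -0.0]]
ft_force: [-0.7, -0.6, 0.2]
opening: 0.0
```

{"op": "carry_out", "data": {
  "moves": [
    [-1, [0, 3, 0], [0, 0, 0]],
    [-1, [0, 3, 0], [0, 0, 0]]
  ]
}}

```text
clock: 3.98
eef_pos: [0.5608, 0.1793, 0.0808]
orientation: [[0.401, -0.0, 0.916], [-0.916, -0.0, 0.401], [-0.0, -1.0, -0.001]]
ft_force: [-0.4, -0.4, -0.8]
opening: -0.0002
```

{"op": "carry_out", "data": {
  "moves": [
    [-1, [0, 3, 0], [0, 0, 0]],
    [-1, [0, 3, 0], [0, 0, 0]]
  ]
}}

```text
clock: 4.15
eef_pos: [0.5608, 0.1793, 0.0778]
orientation: [[0.401, -0.001, 0.916], [-0.916, -0.0, 0.401], [-0.0, -1.0, -0.001]]
ft_force: [-0.4, 0.6, 0.6]
opening: 0.0001
```

{"op": "carry_out", "data": {
  "moves": [
    [-1, [0, 3, 0], [0, 0, 0]],
    [-1, [0, 3, 0], [0, 0, 0]]
  ]
}}

```text
clock: 4.32
eef_pos: [0.5608, 0.1793, 0.0748]
orientation: [[0.401, -0.0, 0.916], [-0.916, -0.0, 0.401], [-0.0, -1.0, -0.001]]
ft_force: [-0.4, -0.2, -0.1]
opening: 0.0004
```

```bash
python3 go.py 23.3 42 30 .104
python3 - <<'E'
from h import *
f=snap('side','side4.png')[130:230,280:380,::-1];cv2.imwrite('pics/s4z.png',cv2.resize(f,None,fx=6,fy=6,interpolation=cv2.INTER_CUBIC))
E
```

```text
t 4.32 pos [0.5608 0.1793 0.0748] head -66.3 F [-0.4461 -0.1806 -0.1065] shift mm [  1.3786 -29.1766  -0.0988] ry 0.4
```

View pics/s4z.png

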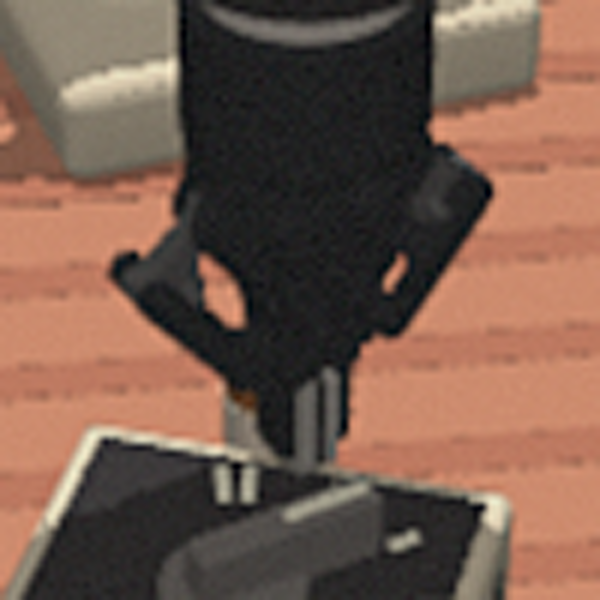

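Run:
```python
from h import *
snap('top','top4.png')
print(camera_model('top')['camera_matrix'],camera_model('side')['camera_matrix'])
for n in('side','top'):print(n,[proj(n,p).round(0) for p in([0,0,0],[.561,.179,.075],[.561,.179,.25],[.561,.179,.35])])
```

```text
[[569.76764387   0.         316.48479236]
 [  0.         569.76764387 239.48922424]
 [  0.           0.           1.        ]] [[537.03784499   0.         314.87682573]
 [  0.         537.03784499 246.0544205 ]
 [  0.           0.           1.        ]]
side [array([ 23., 335.]), array([329., 211.]), array([330., 133.]), array([330.,  79.])]
top [array([349., 546.]), array([249., 225.]), array([235., 202.]), array([224., 184.])]
```

View pics/top4.png

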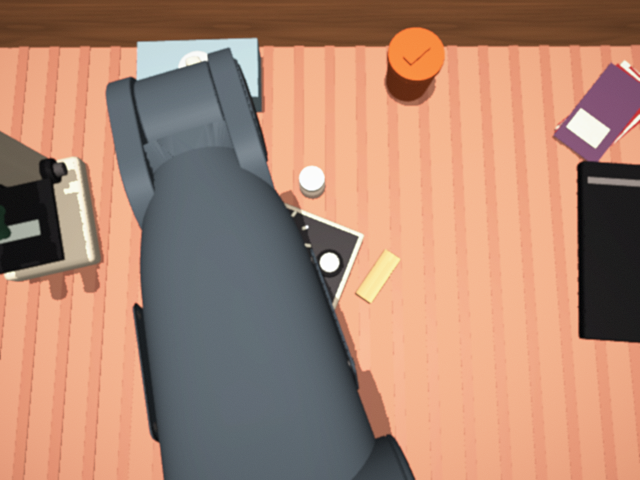

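View pics/side4.png

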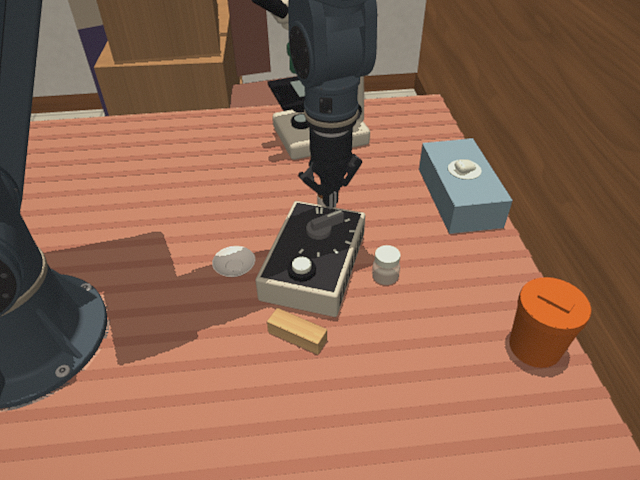

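Run:
```python
from h import *
o=get_obs();print(o['joint_positions'])
for a in(17.7,21.5):
  for z in(.4,.55):
    print(a,z,[proj('top',[r*np.cos(np.radians(a)),r*np.sin(np.radians(a)),z]).round(0) for r in(.2,.3,.4,.5,.6,.65)])
```

```text
[ 3.09368971e-01  4.54682370e-01 -5.40298929e-02  1.06237828e+00
  5.92041649e-06  1.46721144e+00]
17.7 0.4 [array([313., 490.]), array([286., 403.]), array([261., 319.]), array([237., 240.]), array([215., 164.]), array([204., 128.])]
17.7 0.55 [array([311., 535.]), array([277., 421.]), array([245., 313.]), array([216., 213.]), array([187., 118.]), array([174.,  73.])]
21.5 0.4 [array([302., 494.]), array([270., 409.]), array([240., 327.]), array([211., 249.]), array([184., 175.]), array([171., 139.])]
21.5 0.55 [array([297., 541.]), array([256., 428.]), array([218., 323.]), array([182., 224.]), array([149., 131.]), array([132.,  86.])]
```

{"op": "carry_out", "data": {
  "moves": [
    [-1, [0, 3, 0], [0, 0, 0]],
    [-1, [0, 3, 0], [0, 0, 0]]
  ]
}}

```text
clock: 4.58
eef_pos: [0.5609, 0.1793, 0.0719]
orientation: [[0.401, -0.0, 0.916], [-0.916, -0.0, 0.401], [-0.0, -1.0, -0.0]]
ft_force: [-0.3, 0.0, 0.2]
opening: 0.0001
```

{"op": "carry_out", "data": {
  "moves": [
    [-1, [0, 3, 0], [0, 0, 0]],
    [-1, [0, 3, 0], [0, 0, 0]]
  ]
}}

```text
clock: 4.75
eef_pos: [0.5608, 0.1792, 0.0688]
orientation: [[0.401, -0.001, 0.916], [-0.916, -0.0, 0.401], [-0.0, -1.0, -0.001]]
ft_force: [-0.4, -0.6, -1.3]
opening: -0.0003
```

{"op": "carry_out", "data": {
  "moves": [
    [-1, [0, 3, 0], [0, 0, 0]],
    [-1, [0, 3, 0], [0, 0, 0]]
  ]
}}

```text
clock: 4.92
eef_pos: [0.5608, 0.1793, 0.0658]
orientation: [[0.401, -0.001, 0.916], [-0.916, -0.0, 0.401], [-0.0, -1.0, -0.001]]
ft_force: [-0.5, -0.2, -0.9]
opening: -0.0003
```

```bash
python3 go.py 23.3 42 30 .104
python3 - <<'E'
from h import *
f=snap('side','side5.png')[130:230,280:380,::-1];cv2.imwrite('pics/s5z.png',cv2.resize(f,None,fx=6,fy=6,interpolation=cv2.INTER_CUBIC))
E
```

```text
t 4.92 pos [0.5608 0.1793 0.0658] head -66.3 F [-0.4831 -0.2157 -0.8864] shift mm [  1.3832 -38.2045  -0.0842] ry 0.4
```

View pics/s5z.png

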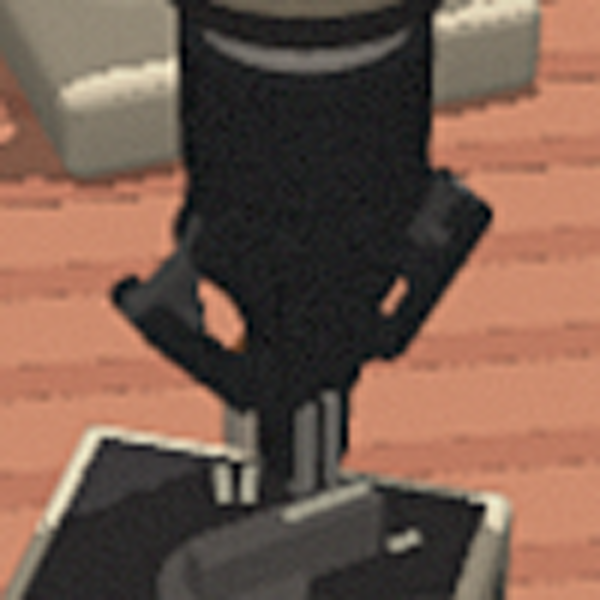

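The fingertip now occludes the panel's edge in front of the camera, so it really sits about 17 mm above the reported TCP height. I'll go down 4 mm more and approach the lever.

{"op": "carry_out", "data": {
  "moves": [
    [-1, [0, 4, 0], [0, 0, 0]],
    [-1, [5, 4, 0], [0, 0, 0]],
    [-1, [9, 4, 0], [0, 0, 0]],
    [-1, [9, 4, 0], [0, 0, 0]]
  ]
}}

```text
clock: 5.3
eef_pos: [0.5649, 0.1703, 0.0623]
orientation: [[0.401, -0.0, 0.916], [-0.916, -0.0, 0.401], [0.0, -1.0, -0.0]]
ft_force: [0.8, 0.0, 1.0]
opening: -0.0004
```

```bash
cat > z.py <<'E'
import sys
from h import *
f=snap('side',sys.argv[1]+'.png')[150:270,260:400,::-1];cv2.imwrite('pics/'+sys.argv[1]+'z.png',cv2.resize(f,None,fx=5,fy=5,interpolation=cv2.INTER_CUBIC))
E
python3 go.py 23.3 42 18 .061; python3 z.py s6
```

```text
t 5.3 pos [0.5649 0.1703 0.0623] head -66.4 F [0.8368 0.012  0.9995] shift mm [ 3.5578  1.3089 -0.3064] ry 0.3
```

View pics/s6z.png

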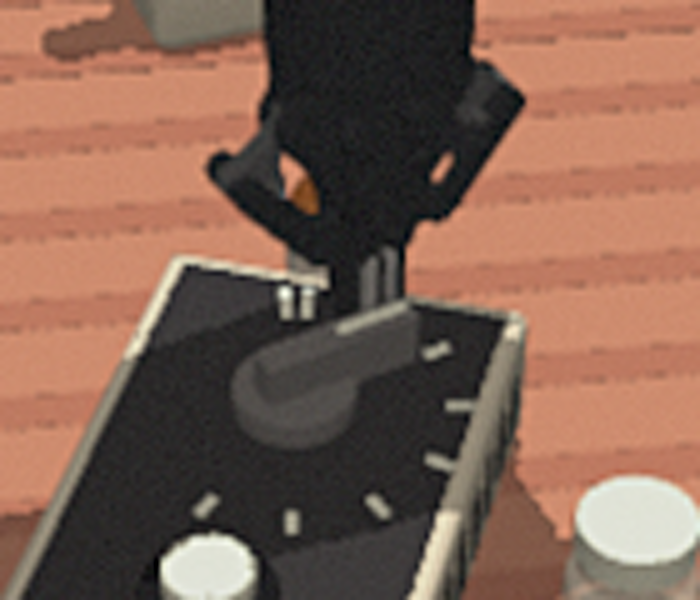

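```bash
for p in 20 14 9; do python3 go.py $p 42 18 .062; done
```

```text
t 5.35 pos [0.5648 0.1706 0.0624] head -66.4 F [-0.6814  0.5622  0.5665] shift mm [6.3083 0.3709 0.6026] ry 3.6
t 5.35 pos [0.5648 0.1706 0.0624] head -66.4 F [-0.6814  0.5622  0.5665] shift mm [10.8925  0.3709  1.9669] ry 9.6
t 5.35 pos [0.5648 0.1706 0.0624] head -66.4 F [-0.6814  0.5622  0.5665] shift mm [14.8047  0.3708  2.7324] ry 14.6
```

{"op": "carry_out", "data": {
  "moves": [
    [-1, [3, 0, 0.3], [0, 2, 0]],
    [-1, [6, 0, 0.6], [0, 4, 0]],
    [-1, [8.5, 0, 1.3], [0, 7, 0]],
    [-1, [11, 0, 2], [0, 10, 0]],
    [-1, [11, 0, 2], [0, 10, 0]]
  ]
}}

```text
clock: 5.77
eef_pos: [0.5711, 0.1616, 0.0624]
orientation: [[0.233, 0.0, 0.972], [-0.972, 0.0, 0.233], [-0.0, -1.0, 0.0]]
ft_force: [0.7, -0.4, -0.4]
opening: -0.0001
```

```bash
python3 z.py s7;for p in 9 5 1; do python3 go.py $p 42 18 .062; done
```

```text
t 5.82 pos [0.571  0.1617 0.0624] head -76.3 F [ 0.9053  0.1863 -0.0912] shift mm [3.9376 0.4247 1.3281] ry 4.7
t 5.82 pos [0.571  0.1617 0.0624] head -76.3 F [ 0.9053  0.1863 -0.0912] shift mm [6.9955 0.4251 2.2348] ry 8.7
t 5.82 pos [0.571  0.1617 0.0624] head -76.3 F [ 0.9053  0.1863 -0.0912] shift mm [10.1091  0.4255  2.926 ] ry 12.7
```

View pics/s7z.png

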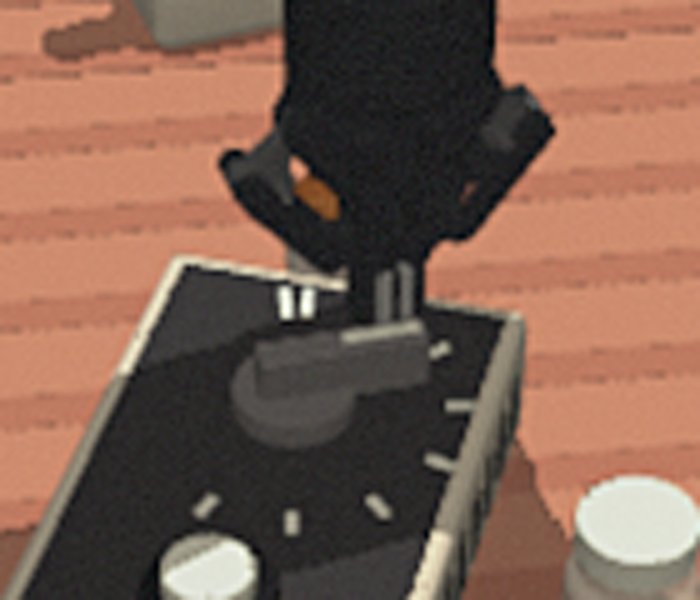

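{"op": "carry_out", "data": {
  "moves": [
    [-1, [2, 0, 0.7], [0, 2.5, 0]],
    [-1, [4, 0, 1.3], [0, 5, 0]],
    [-1, [5.5, 0, 1.8], [0, 7, 0]],
    [-1, [7, 0, 2.2], [0, 8.7, 0]],
    [-1, [7, 0, 2.2], [0, 8.7, 0]]
  ]
}}

```text
clock: 6.23
eef_pos: [0.5748, 0.1554, 0.0624]
orientation: [[0.087, 0.0, 0.996], [-0.996, -0.0, 0.087], [0.0, -1.0, 0.0]]
ft_force: [-0.6, 0.4, 0.6]
opening: -0.0
```

```bash
python3 z.py s8;for p in 0 -6 -12; do python3 go.py $p 42 18 .062; done
```

```text
t 6.28 pos [0.5747 0.1555 0.0624] head -84.9 F [-0.6529  0.3974  0.1115] shift mm [3.8284 0.4239 1.5181] ry 5.1
t 6.28 pos [0.5747 0.1555 0.0624] head -84.9 F [-0.6529  0.3974  0.1115] shift mm [8.4455 0.4246 2.7667] ry 11.1
t 6.28 pos [0.5747 0.1555 0.0624] head -84.9 F [-0.6529  0.3974  0.1115] shift mm [13.1678  0.4252  3.526 ] ry 17.1
```

View pics/s8z.png

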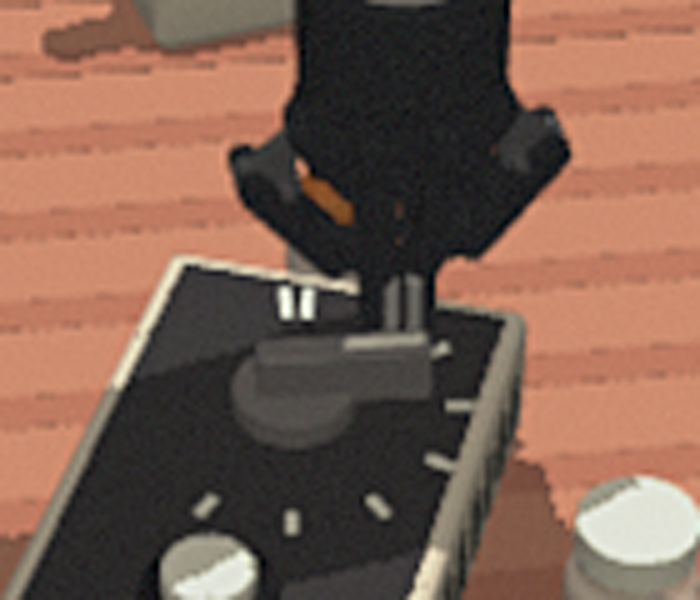

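```bash
cat >> h.py <<'E'
def ang(pts,C=np.array([.5346,.1338])):
    P=[at('side',(260+(u+.5)/5-.5,150+(v+.5)/5-.5),.095)[:2] for u,v in pts]
    d=P[1]-P[0];e=P[1]-C
    return np.degrees(np.arctan2(d[1],d[0])).round(1),np.degrees(np.arctan2(e[1],e[0])).round(1)
E
python3 - <<'E'
from h import *
print(ang([(338,332),(412,302)]),ang([(341,337),(422,324)]),ang([(345,344),(425,337)]))
E
```

```text
(np.float64(24.8), np.float64(23.6)) (np.float64(6.8), np.float64(8.8)) (np.float64(0.6), np.float64(0.2))
```

{"op": "carry_out", "data": {
  "moves": [
    [-1, [0, 0, 0], [0, 0, 0]],
    [-1, [0, 0, 0], [0, 0, 0]]
  ]
}}

```text
clock: 6.45
eef_pos: [0.5747, 0.1556, 0.0624]
orientation: [[0.088, 0.0, 0.996], [-0.996, 0.0, 0.088], [0.0, -1.0, 0.0]]
ft_force: [0.5, 0.2, 0.1]
opening: 0.0
```

```bash
python3 z.py s9
```

```text
(no output)
```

View pics/s9z.png

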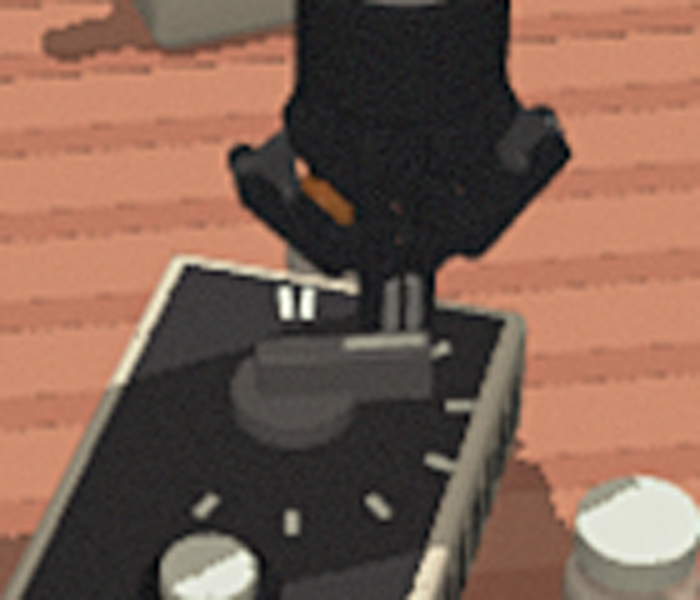

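{"op": "carry_out", "data": {
  "moves": [
    [-1, [2, 0, 0.7], [0, 2.5, 0]],
    [-1, [3.8, 0, 1.5], [0, 5, 0]],
    [-1, [3.8, 0, 1.5], [0, 5, 0]]
  ]
}}

```text
clock: 6.75
eef_pos: [0.5766, 0.1517, 0.0623]
orientation: [[-0.002, 0.0, 1.0], [-1.0, -0.0, -0.002], [0.0, -1.0, 0.0]]
ft_force: [0.3, 0.6, -0.6]
opening: -0.0001
```

```bash
python3 z.py s10;for p in -4 -8; do python3 go.py $p 42 18 .062; done
```

```text
t 6.8 pos [0.5765 0.1519 0.0623] head -90.0 F [ 0.6055  0.2304 -0.512 ] shift mm [3.0274 0.3456 1.2167] ry 4.0
t 6.8 pos [0.5765 0.1519 0.0623] head -90.0 F [ 0.6055  0.2304 -0.512 ] shift mm [6.0747 0.3457 2.1585] ry 8.0
```

View pics/s10z.png

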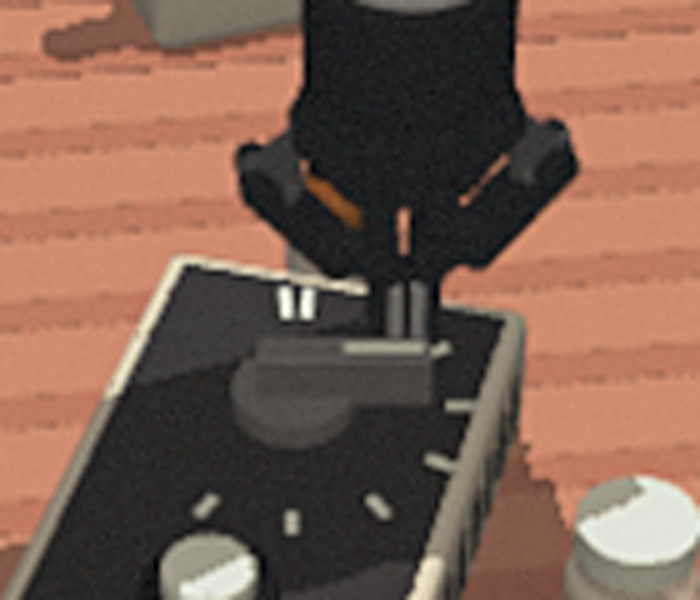

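```bash
cat > la.py <<'E'
import sys
from h import *
# white line on lever top: fit heading by max brightness along projected line about the axis
def la(fn,C=np.array([.5346,.1338])):
    g=cv2.cvtColor(cv2.imread('pics/'+fn),cv2.COLOR_BGR2GRAY).astype(np.float32)
    best=[]
    for phi in np.arange(-110,60,.5):
        a=np.radians(phi);u=np.array([np.cos(a),np.sin(a)]);n=np.array([-u[1],u[0]])
        def val(lat,rs): 
            q=np.array([proj('side',[*(C+u*r+n*lat),.095]) for r in rs]).astype(np.float32)
            return cv2.remap(g,q[:,0].reshape(1,-1),q[:,1].reshape(1,-1),cv2.INTER_LINEAR).mean()
        rs=np.linspace(.022,.05,8)
        best.append((val(0,rs)-.5*val(.006,rs)-.5*val(-.006,rs),phi))
    best.sort(reverse=True);return best[:4]
for f in sys.argv[1:]: print(f,[(round(float(a),1),float(b)) for a,b in la(f)])
E
python3 la.py side0.png s6.png s7.png s8.png s9.png s10.png
```

```text
Traceback (most recent call last):
  File "la.py", line 15, in <module>
    for f in sys.argv[1:]: print(f,[(round(float(a),1),float(b)) for a,b in la(f)])
                                                                            ~~^^^
  File "la.py", line 13, in la
    best.append((val(0,rs)-.5*val(.006,rs)-.5*val(-.006,rs),phi))
                                              ~~~^^^^^^^^^^
  File "la.py", line 10, in val
    q=np.array([proj('side',[*(C+u*r+n*lat),.095]) for r in rs]).astype(np.float32)
                ~~~~^^^^^^^^^^^^^^^^^^^^^^^^^^^^^^
  File "h.py", line 11, in proj
    c=camera_model(n);K=np.array(c['camera_matrix']);P=np.array(c['pose'])
ValueError: time passes only in moves, steps and waits
```

```bash
sed -i 's/^from bench import \*/from bench import *\nimport bench,functools\ncamera_model=functools.lru_cache(None)(bench.camera_model)/' h.py
python3 la.py side0.png s6.png s7.png s8.png s9.png s10.png
```

```text
side0.png [(106.0, 24.5), (105.7, 25.0), (104.8, 24.0), (103.7, 25.5)]
s6.png [(80.1, 24.5), (80.0, 24.0), (79.0, 25.0), (78.1, 23.5)]
s7.png [(75.7, 9.0), (75.4, 8.5), (74.7, 9.5), (73.8, 8.0)]
s8.png [(74.1, 0.5), (73.8, 0.0), (72.6, 1.0), (72.2, -0.5)]
s9.png [(75.0, 0.0), (74.4, 0.5), (74.2, -0.5), (72.5, -1.0)]
s10.png [(85.6, -6.0), (83.2, -6.5), (82.9, -5.5), (77.8, -5.0)]
```

```bash
for p in -4 -8 -12 -16; do python3 go.py $p 42 18 .062; done
```

```text
t 6.8 pos [0.5765 0.1519 0.0623] head -90.0 F [ 0.6055  0.2304 -0.512 ] shift mm [3.0274 0.3456 1.2167] ry 4.0
t 6.8 pos [0.5765 0.1519 0.0623] head -90.0 F [ 0.6055  0.2304 -0.512 ] shift mm [6.0747 0.3457 2.1585] ry 8.0
t 6.8 pos [0.5765 0.1519 0.0623] head -90.0 F [ 0.6055  0.2304 -0.512 ] shift mm [9.1801 0.3458 2.8855] ry 12.0
t 6.8 pos [0.5765 0.1519 0.0623] head -90.0 F [ 0.6055  0.2304 -0.512 ] shift mm [12.3288  0.3459  3.394 ] ry 16.0
```

{"op": "carry_out", "data": {
  "moves": [
    [-1, [2.3, 0, 0.9], [0, 3, 0]],
    [-1, [4.5, 0, 1.7], [0, 6, 0]],
    [-1, [6.8, 0, 2.3], [0, 9, 0]],
    [-1, [9.2, 0, 2.9], [0, 12, 0]],
    [-1, [9.2, 0, 2.9], [0, 12, 0]]
  ]
}}

```text
clock: 7.22
eef_pos: [0.5793, 0.1426, 0.0623]
orientation: [[-0.209, -0.0, 0.978], [-0.978, 0.0, -0.209], [-0.0, -1.0, -0.0]]
ft_force: [0.5, -0.9, -0.4]
opening: 0.0001
```

```bash
python3 z.py s11;python3 la.py s11.png;for p in -14 -16 -18 -20 -24; do python3 go.py $p 42 18 .062; done
```

```text
s11.png [(72.3, -15.0), (72.1, -15.5), (71.1, -14.5), (70.9, -16.0)]
t 7.27 pos [0.5793 0.1427 0.0623] head -101.9 F [ 0.6071 -0.4042 -0.0513] shift mm [1.4614 0.3282 0.6886] ry 2.1
t 7.27 pos [0.5793 0.1427 0.0623] head -101.9 F [ 0.6071 -0.4042 -0.0513] shift mm [2.9591 0.3282 1.2371] ry 4.1
t 7.27 pos [0.5793 0.1427 0.0623] head -101.9 F [ 0.6071 -0.4042 -0.0513] shift mm [4.475  0.3282 1.7329] ry 6.1
t 7.27 pos [0.5793 0.1427 0.0623] head -101.9 F [ 0.6071 -0.4042 -0.0513] shift mm [6.0073 0.3282 2.1756] ry 8.1
t 7.27 pos [0.5793 0.1427 0.0623] head -101.9 F [ 0.6071 -0.4042 -0.0513] shift mm [9.1136 0.3282 2.8992] ry 12.1
```

View pics/s11z.png

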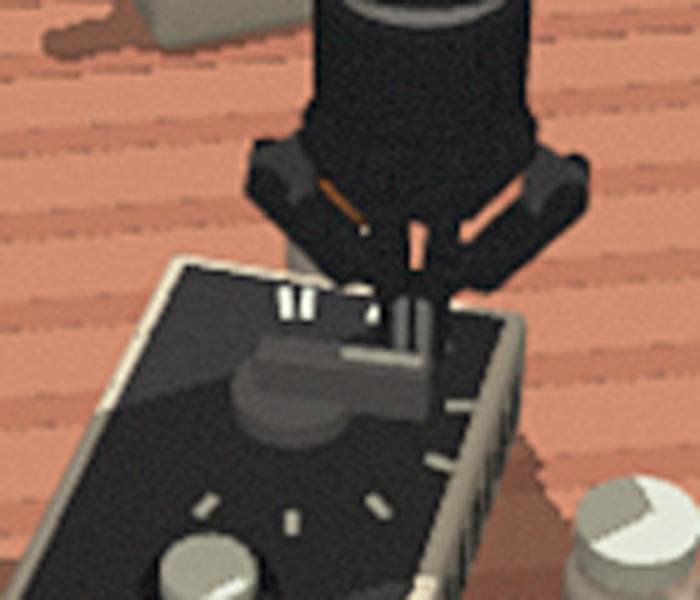

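{"op": "carry_out", "data": {
  "moves": [
    [-1, [1.5, 0, 0.7], [0, 2, 0]],
    [-1, [3, 0, 1.2], [0, 4, 0]],
    [-1, [4.5, 0, 1.7], [0, 6, 0]],
    [-1, [6, 0, 2.2], [0, 8, 0]],
    [-1, [6, 0, 2.2], [0, 8, 0]]
  ]
}}

```text
clock: 7.68
eef_pos: [0.5803, 0.1363, 0.0624]
orientation: [[-0.342, 0.0, 0.94], [-0.94, -0.0, -0.342], [0.0, -1.0, 0.0]]
ft_force: [0.2, 0.4, 0.0]
opening: 0.0002
```

```bash
python3 z.py s12;python3 la.py s12.png;for p in -24 -28 -32; do python3 go.py $p 42 18 .062; done
```

```text
s12.png [(74.1, -23.0), (73.6, -22.5), (73.2, -23.5), (72.2, -22.0)]
t 7.73 pos [0.5803 0.1364 0.0624] head -109.9 F [ 0.3603  0.2229 -0.0318] shift mm [3.0357 0.3834 1.1094] ry 4.1
t 7.73 pos [0.5803 0.1364 0.0624] head -109.9 F [ 0.3603  0.2229 -0.0318] shift mm [6.0845 0.3836 2.046 ] ry 8.1
t 7.73 pos [0.5803 0.1364 0.0624] head -109.9 F [ 0.3603  0.2229 -0.0318] shift mm [9.1912 0.3839 2.7676] ry 12.1
```

View pics/s12z.png

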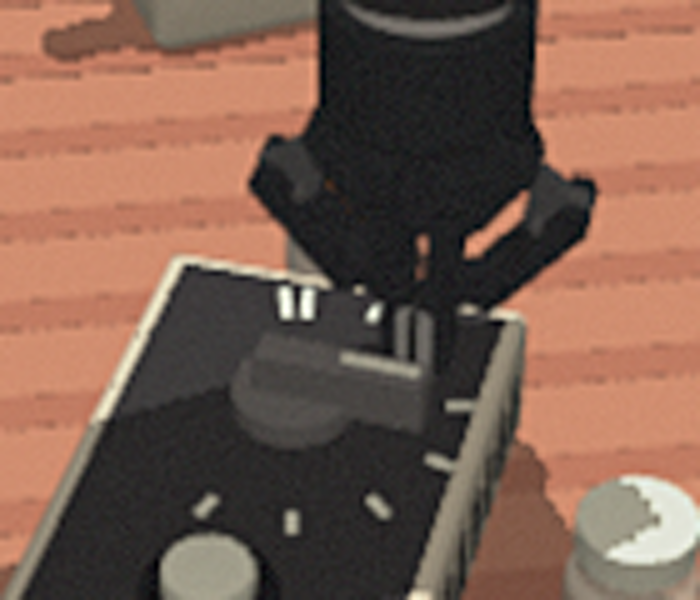

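{"op": "carry_out", "data": {
  "moves": [
    [-1, [1.5, 0, 0.6], [0, 2, 0]],
    [-1, [3, 0, 1.1], [0, 4, 0]],
    [-1, [3, 0, 1.1], [0, 4, 0]]
  ]
}}

```text
clock: 7.98
eef_pos: [0.5803, 0.1331, 0.0623]
orientation: [[-0.406, 0.0, 0.914], [-0.914, -0.0, -0.406], [0.0, -1.0, 0.0]]
ft_force: [-0.3, -0.9, 0.4]
opening: 0.0002
```

```bash
python3 z.py s13;python3 la.py s13.png;for p in -28 -32; do python3 go.py $p 42 18 .062; done
```

```text
s13.png [(76.8, -27.5), (76.4, -28.0), (75.6, -27.0), (73.7, -26.5)]
t 8.03 pos [0.5803 0.1332 0.0624] head -113.9 F [-0.6679  0.0803 -0.38  ] shift mm [2.9821 0.3627 1.1411] ry 4.1
t 8.03 pos [0.5803 0.1332 0.0624] head -113.9 F [-0.6679  0.0803 -0.38  ] shift mm [6.0308 0.3631 2.0781] ry 8.1
```

{"op": "carry_out", "data": {
  "moves": [
    [-1, [0, 0, 0], [0, 0, 0]],
    [-1, [0, 0, 0], [0, 0, 0]],
    [-1, [0, 0, 0], [0, 0, 0]],
    [-1, [-2, 0, 0], [0, 0, 0]],
    [-1, [-4, 0, 0], [0, 0, 0]]
  ]
}}

```text
clock: 8.45
eef_pos: [0.582, 0.1369, 0.0624]
orientation: [[-0.407, 0.0, 0.913], [-0.913, 0.0, -0.407], [-0.0, -1.0, 0.0]]
ft_force: [0.5, -0.6, -0.3]
opening: 0.0002
```

```bash
python3 z.py s14;python3 la.py s14.png; python3 go.py -24 42 18 .062
```

```text
s14.png [(79.1, -28.0), (78.2, -27.5), (75.4, -28.5), (75.3, -27.0)]
t 8.5 pos [0.5822 0.1373 0.0624] head -114.0 F [ 0.1561  0.9658 -0.1251] shift mm [ 4.5257  0.3835 -0.0283] ry -0.0
```

View pics/s14z.png

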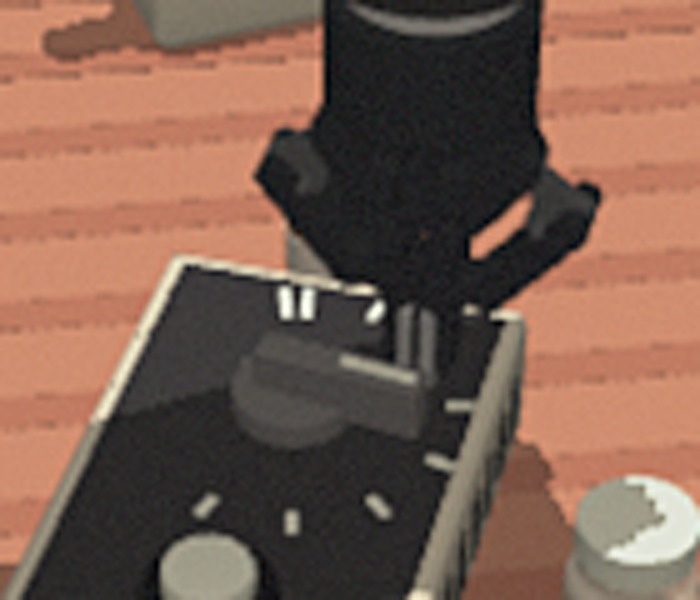

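{"op": "carry_out", "data": {
  "moves": [
    [-1, [-3, 0, 0], [0, 0, 0]],
    [-1, [-6, 0, 0], [0, 0, 0]],
    [-1, [-6, 0, 0], [0, 0, 0]],
    [-1, [-6, 0, 0], [0, 0, 0]]
  ]
}}

```text
clock: 8.83
eef_pos: [0.5844, 0.1425, 0.0623]
orientation: [[-0.407, -0.0, 0.913], [-0.913, -0.0, -0.407], [0.0, -1.0, -0.0]]
ft_force: [-0.8, 0.0, -0.3]
opening: -0.0002
```

```bash
python3 z.py s15;python3 la.py s15.png; python3 go.py -24 42 18 .062
```

```text
s15.png [(80.1, -28.0), (79.5, -27.5), (76.9, -27.0), (76.3, -28.5)]
t 8.88 pos [0.5844 0.1424 0.0623] head -114.0 F [ 0.619  -0.3675  0.5042] shift mm [10.0798  0.2977  0.0203] ry -0.0
```

View pics/s15z.png

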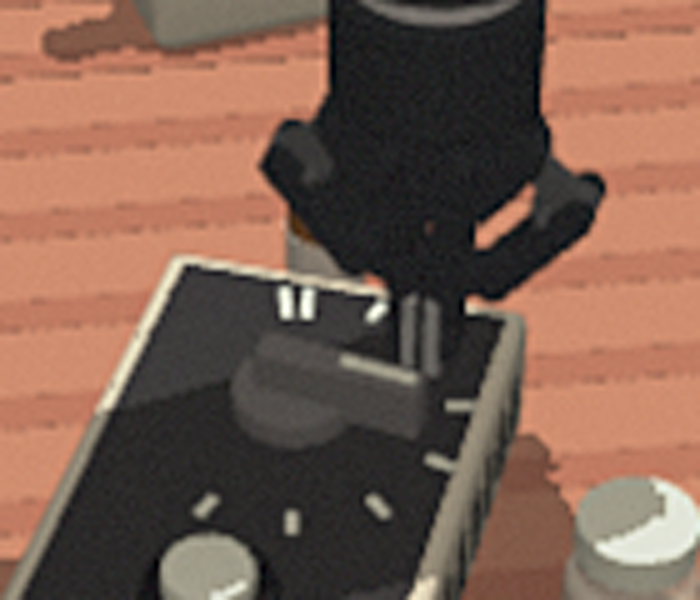

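```bash
cat > la2.py <<'E'
import sys
from h import *
from scipy.optimize import minimize
# free line fit: threshold the white line in a neighbourhood, map to z=.095, PCA
def la2(fn,phi0):
    g=cv2.cvtColor(cv2.imread('pics/'+fn),cv2.COLOR_BGR2GRAY).astype(np.float32)
    C=np.array([.5346,.1338]);a=np.radians(phi0);u=np.array([np.cos(a),np.sin(a)]);n=np.array([-u[1],u[0]])
    P=[];W=[]
    L=np.linspace(-.006,.006,25)
    for r in np.linspace(.024,.049,20):
        q=np.array([proj('side',[*(C+u*r+n*l),.095]) for l in L]).astype(np.float32)
        v=cv2.remap(g,q[:,:1],q[:,1:],cv2.INTER_LINEAR)[:,0]
        w=np.clip(v-np.percentile(v,60),0,None);P.append([r,(w*L).sum()/w.sum()])
    P=np.array(P);k=np.polyfit(P[:,0],P[:,1],1)
    return phi0+np.degrees(np.arctan(k[0])),k[1]*1000
for x in sys.argv[1:]:
    f,p=x.split(',');print(f,la2(f,float(p)))
E
python3 la2.py side0.png,24.3 s6.png,24.3 s7.png,9 s9.png,0 s10.png,-6 s11.png,-15 s12.png,-23 s13.png,-27.5 s15.png,-28
```

```text
side0.png (np.float64(23.52389610772944), np.float64(0.6470529739013461))
s6.png (np.float64(23.180497830977533), np.float64(0.5394079345331398))
s7.png (np.float64(7.210035982998487), np.float64(0.8244686166862132))
s9.png (np.float64(-2.03674748391235), np.float64(0.9437294108500504))
s10.png (np.float64(-7.082387525346345), np.float64(0.6069268871878375))
s11.png (np.float64(-17.07763123505383), np.float64(0.9587803259529072))
s12.png (np.float64(-24.80040143327445), np.float64(0.9930513104230762))
s13.png (np.float64(-29.464658649156615), np.float64(1.2384746405791975))
s15.png (np.float64(-29.763562893424933), np.float64(1.1829636442422877))
```

```bash
for p in -26 -30 -34 -38; do python3 go.py $p 42 18 .062; done
```

```text
t 8.88 pos [0.5844 0.1424 0.0623] head -114.0 F [ 0.619  -0.3675  0.5042] shift mm [11.5562  0.2978  0.6235] ry 2.0
t 8.88 pos [0.5844 0.1424 0.0623] head -114.0 F [ 0.619  -0.3675  0.5042] shift mm [14.5678  0.298   1.6737] ry 6.0
t 8.88 pos [0.5844 0.1424 0.0623] head -114.0 F [ 0.619  -0.3675  0.5042] shift mm [17.6454  0.2982  2.5112] ry 10.0
t 8.88 pos [0.5844 0.1424 0.0623] head -114.0 F [ 0.619  -0.3675  0.5042] shift mm [20.7738  0.2984  3.132 ] ry 14.0
```

{"op": "carry_out", "data": {
  "moves": [
    [-1, [5, 0, 0], [0, 0, 0]],
    [-1, [10, 0, 0], [0, 0, 0]],
    [-1, [11.6, 0, 0.6], [0, 2, 0]],
    [-1, [14.5, 0, 1.7], [0, 6, 0]],
    [-1, [14.5, 0, 1.7], [0, 6, 0]]
  ]
}}

```text
clock: 9.3
eef_pos: [0.5798, 0.1274, 0.0624]
orientation: [[-0.504, -0.0, 0.864], [-0.864, -0.0, -0.504], [0.0, -1.0, 0.0]]
ft_force: [-0.3, 0.8, 1.0]
opening: 0.0005
```

```bash
python3 z.py s16;python3 la.py s16.png; for p in -34 -38 -42 -46; do python3 go.py $p 42 18 .062; done
```

```text
s16.png [(78.5, -35.5), (78.1, -36.0), (77.1, -35.0), (76.2, -36.5)]
t 9.35 pos [0.5798 0.1277 0.0624] head -120.0 F [ 0.0732  0.4734 -0.4723] shift mm [2.2907 0.4043 0.9298] ry 4.0
t 9.35 pos [0.5798 0.1277 0.0624] head -120.0 F [ 0.0732  0.4734 -0.4723] shift mm [5.3369 0.4047 1.8747] ry 8.0
t 9.35 pos [0.5798 0.1277 0.0624] head -120.0 F [ 0.0732  0.4734 -0.4723] shift mm [8.4417 0.405  2.6048] ry 12.0
t 9.35 pos [0.5798 0.1277 0.0624] head -120.0 F [ 0.0732  0.4734 -0.4723] shift mm [11.5898  0.4054  3.1165] ry 16.0
```

View pics/s16z.png

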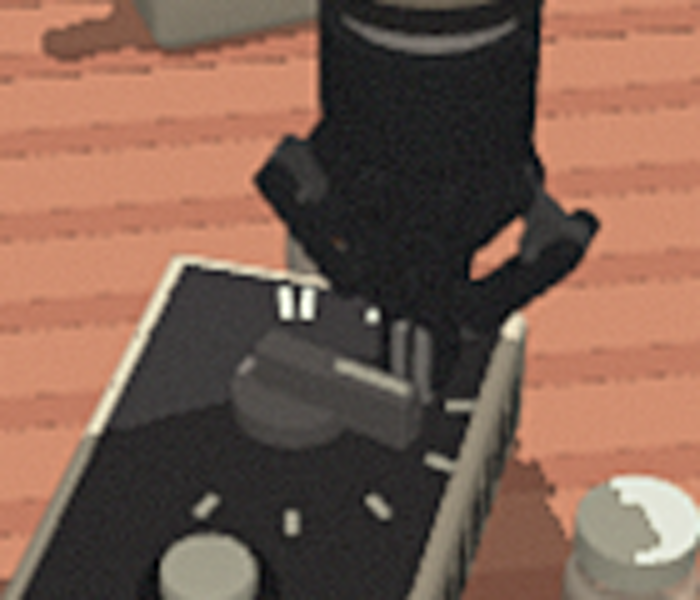

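{"op": "carry_out", "data": {
  "moves": [
    [-1, [1.2, 0, 0.5], [0, 2, 0]],
    [-1, [2.3, 0, 0.9], [0, 4, 0]],
    [-1, [5.3, 0, 1.9], [0, 8, 0]],
    [-1, [8.4, 0, 2.6], [0, 12, 0]],
    [-1, [8.4, 0, 2.6], [0, 12, 0]]
  ]
}}

```text
clock: 9.77
eef_pos: [0.5779, 0.1195, 0.0624]
orientation: [[-0.671, -0.0, 0.742], [-0.742, 0.0, -0.671], [-0.0, -1.0, -0.0]]
ft_force: [-0.2, 0.0, -0.0]
opening: 0.0002
```

```bash
python3 z.py s17;python3 la.py s17.png; for p in -44 -46 -48 -50 -54; do python3 go.py $p 42 18 .062; done
```

```text
s17.png [(79.3, -44.0), (78.6, -43.5), (78.3, -44.5), (76.4, -43.0)]
t 9.82 pos [0.5779 0.1196 0.0624] head -131.9 F [ 0.2115 -0.1679  0.7998] shift mm [1.8986 0.3761 0.8787] ry 2.1
t 9.82 pos [0.5779 0.1196 0.0624] head -131.9 F [ 0.2115 -0.1679  0.7998] shift mm [3.3965 0.3763 1.4267] ry 4.1
t 9.82 pos [0.5779 0.1196 0.0624] head -131.9 F [ 0.2115 -0.1679  0.7998] shift mm [4.9126 0.3765 1.922 ] ry 6.1
t 9.82 pos [0.5779 0.1196 0.0624] head -131.9 F [ 0.2115 -0.1679  0.7998] shift mm [6.4451 0.3767 2.3642] ry 8.1
t 9.82 pos [0.5779 0.1196 0.0624] head -131.9 F [ 0.2115 -0.1679  0.7998] shift mm [9.5516 0.3772 3.0867] ry 12.1
```

View pics/s17z.png

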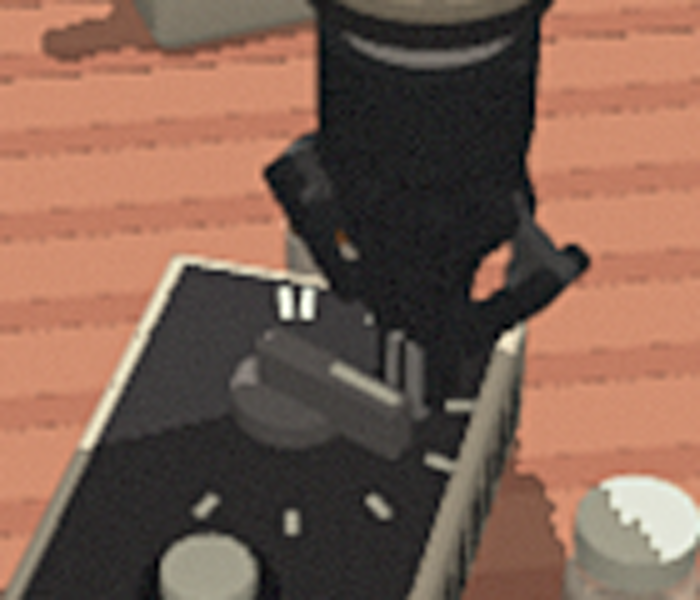

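{"op": "carry_out", "data": {
  "moves": [
    [-1, [1.2, 0, 0.5], [0, 1.5, 0]],
    [-1, [2.4, 0, 1], [0, 3, 0]],
    [-1, [3.6, 0, 1.5], [0, 4.5, 0]],
    [-1, [4.9, 0, 1.9], [0, 6, 0]],
    [-1, [4.9, 0, 1.9], [0, 6, 0]]
  ]
}}

```text
clock: 10.23
eef_pos: [0.5761, 0.1146, 0.0623]
orientation: [[-0.745, -0.0, 0.667], [-0.667, -0.0, -0.745], [0.0, -1.0, 0.0]]
ft_force: [-0.5, 0.3, 0.7]
opening: -0.0002
```

```bash
python3 z.py s18;python3 la.py s18.png; for p in -50 -52 -54 -56; do python3 go.py $p 42 18 .062; done
```

```text
s18.png [(78.8, -48.5), (78.7, -49.0), (77.5, -49.5), (77.3, -48.0)]
t 10.28 pos [0.5761 0.1146 0.0624] head -138.1 F [-0.4541  0.5259  0.428 ] shift mm [1.5008 0.3542 0.5982] ry 1.9
t 10.28 pos [0.5761 0.1146 0.0624] head -138.1 F [-0.4541  0.5259  0.428 ] shift mm [2.9971 0.3546 1.1505] ry 3.9
t 10.28 pos [0.5761 0.1146 0.0624] head -138.1 F [-0.4541  0.5259  0.428 ] shift mm [4.5117 0.355  1.6502] ry 5.9
t 10.28 pos [0.5761 0.1146 0.0624] head -138.1 F [-0.4541  0.5259  0.428 ] shift mm [6.0429 0.3554 2.0967] ry 7.9
```

{"op": "carry_out", "data": {
  "moves": [
    [-1, [1.5, 0, 0.6], [0, 2, 0]],
    [-1, [3, 0, 1.1], [0, 4, 0]],
    [-1, [4.5, 0, 1.6], [0, 6, 0]],
    [-1, [4.5, 0, 1.6], [0, 6, 0]]
  ]
}}

```text
clock: 10.62
eef_pos: [0.5738, 0.1104, 0.0623]
orientation: [[-0.81, -0.0, 0.586], [-0.586, -0.0, -0.81], [0.0, -1.0, 0.0]]
ft_force: [0.3, 0.4, 0.4]
opening: 0.0004
```

```bash
python3 z.py s19;python3 la.py s19.png; for p in -56 -58 -60 -62; do python3 go.py $p 42 18 .062; done
```

```text
s19.png [(79.2, -55.5), (78.8, -55.0), (78.3, -56.0), (76.9, -54.5)]
t 10.67 pos [0.5739 0.1105 0.0623] head -144.0 F [ 0.789   0.5623 -0.4367] shift mm [1.5686 0.349  0.6868] ry 2.0
t 10.67 pos [0.5739 0.1105 0.0623] head -144.0 F [ 0.789   0.5623 -0.4367] shift mm [3.0656 0.3493 1.2373] ry 4.0
t 10.67 pos [0.5739 0.1105 0.0623] head -144.0 F [ 0.789   0.5623 -0.4367] shift mm [4.5808 0.3496 1.7352] ry 6.0
t 10.67 pos [0.5739 0.1105 0.0623] head -144.0 F [ 0.789   0.5623 -0.4367] shift mm [6.1125 0.3498 2.18  ] ry 8.0
```

View pics/s19z.png

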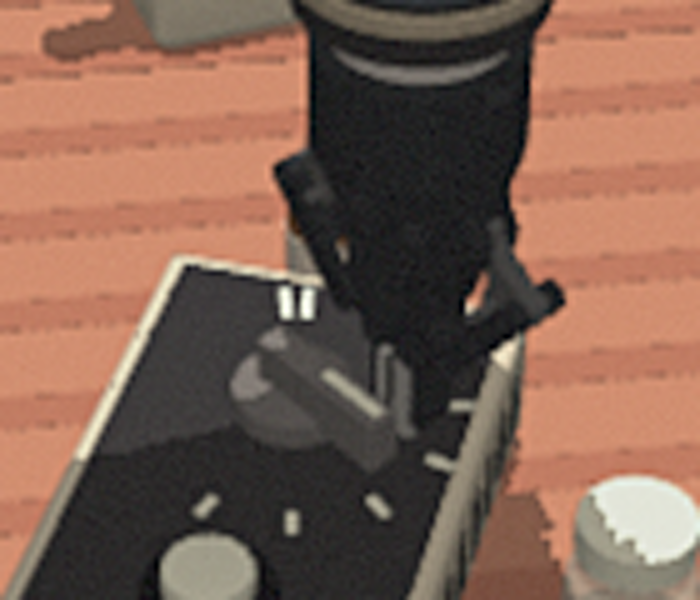

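{"op": "carry_out", "data": {
  "moves": [
    [-1, [1.5, 0, 0.7], [0, 2, 0]],
    [-1, [3, 0, 1.2], [0, 4, 0]],
    [-1, [4.5, 0, 1.7], [0, 6, 0]],
    [-1, [4.5, 0, 1.7], [0, 6, 0]]
  ]
}}

```text
clock: 11.0
eef_pos: [0.5712, 0.1065, 0.0624]
orientation: [[-0.867, -0.0, 0.499], [-0.499, -0.0, -0.867], [0.0, -1.0, 0.0]]
ft_force: [-0.0, 0.7, 0.5]
opening: -0.0002
```

```bash
python3 z.py s20;python3 la.py s20.png;python3 la2.py s20.png,-62; for p in -62 -64; do python3 go.py $p 42 18 .062; done
```

```text
s20.png [(80.3, -60.5), (79.7, -61.0), (78.8, -60.0), (78.0, -61.5)]
s20.png (np.float64(-62.84964511288738), np.float64(1.2338956400477497))
t 11.05 pos [0.5712 0.1066 0.0623] head -149.9 F [0.2839 0.8352 0.809 ] shift mm [1.5851 0.3288 0.7158] ry 2.1
t 11.05 pos [0.5712 0.1066 0.0623] head -149.9 F [0.2839 0.8352 0.809 ] shift mm [3.0825 0.3291 1.2651] ry 4.1
```

View pics/s20z.png

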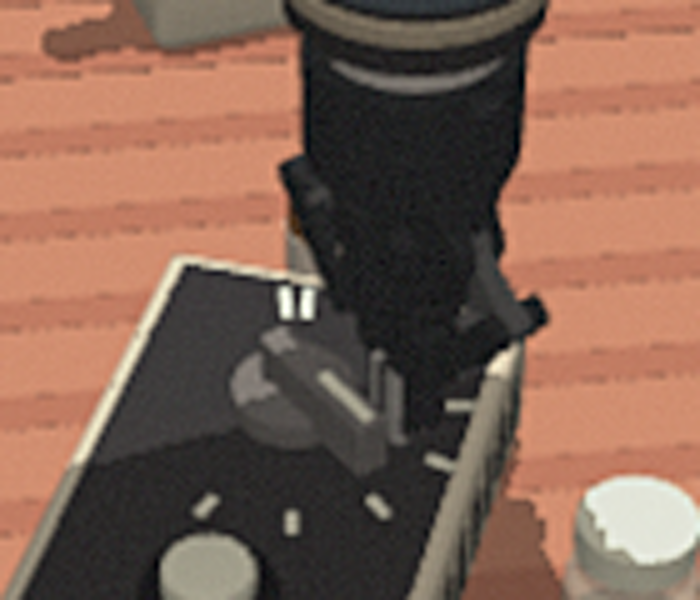

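{"op": "carry_out", "data": {
  "moves": [
    [-1, [1, 0, 0.5], [0, 1.3, 0]],
    [-1, [2, 0, 0.9], [0, 2.6, 0]],
    [-1, [3, 0, 1.2], [0, 4, 0]],
    [-1, [3, 0, 1.2], [0, 4, 0]]
  ]
}}

```text
clock: 11.38
eef_pos: [0.5691, 0.104, 0.0623]
orientation: [[-0.9, -0.0, 0.436], [-0.436, -0.0, -0.9], [0.0, -1.0, 0.0]]
ft_force: [-0.2, 0.5, 0.7]
opening: 0.0
```

```bash
python3 z.py s21;python3 la.py s21.png;python3 la2.py s21.png,-66
```

```text
s21.png [(81.0, -66.0), (80.4, -66.5), (79.9, -65.5), (79.1, -67.0)]
s21.png (np.float64(-67.73143381760033), np.float64(0.9129877514592424))
```

{"op": "carry_out", "data": {
  "moves": [
    [-1, [-6, 0, 0], [0, 0, 0]],
    [-1, [-12, 0, 0], [0, 0, 0]],
    [-1, [-14, -40, 0], [0, 0, 0]],
    [-1, [-14, -80, 0], [0, 0, 0]],
    [-1, [-14, -110, 0], [0, 0, 0]]
  ]
}}

```text
clock: 11.85
eef_pos: [0.5826, 0.1106, 0.1751]
orientation: [[-0.899, 0.001, 0.438], [-0.438, 0.0, -0.899], [-0.001, -1.0, 0.0]]
ft_force: [0.8, -0.0, 0.7]
opening: 0.0001
```

```bash
python3 z.py s22;python3 la.py s22.png;python3 la2.py s22.png,-66
python3 - <<'E'
from go import *
rel([.42,-.05,.2],-149.9)
rel([.42,-.1,.2],-100)
E
```

```text
s22.png [(80.4, -66.0), (80.2, -65.5), (79.0, -66.5), (78.1, -65.0)]
s22.png (np.float64(-67.65727636560655), np.float64(0.8558640599788233))
t 11.9 pos [0.5847 0.111  0.1806] head -154.0 F [-0.3424  0.1554  6.1944] shift mm [218.432  -20.9687  72.6262] ry -4.1
t 11.9 pos [0.5847 0.111  0.1806] head -154.0 F [-0.3424  0.1554  6.1944] shift mm [240.3438 -21.0488 117.5691] ry -54.0
```

View pics/s22z.png

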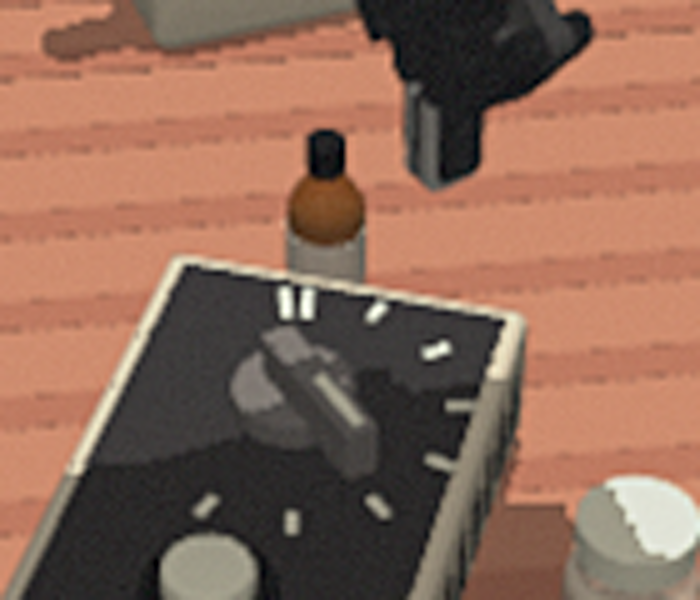

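Run:
```python
from go import *
rel([.42,-.2,.25],-154)
for y in(.1,.09):
  for z in(.158,.18,.197):print(y,z,proj('side',[.5847,y,z]))
```

```text
t 11.9 pos [0.5847 0.111  0.1806] head -154.0 F [-0.3424  0.1554  6.1944] shift mm [283.7643 -71.2074 207.5623] ry -0.0
0.1 0.158 [348.4233 202.3054]
0.1 0.18 [348.7964 192.367 ]
0.1 0.197 [349.0932 184.4596]
0.09 0.158 [349.2915 205.9356]
0.09 0.18 [349.6819 195.9798]
0.09 0.197 [349.9927 188.0568]
```

{"op": "carry_out", "data": {
  "moves": [
    [-1, [20, -70, 15], [0, 0, 0]],
    [-1, [284, -71, 208], [0, 0, 0]],
    [-1, [284, -71, 208], [0, 0, 0]],
    [-1, [284, -71, 208], [0, 0, 0]],
    [-1, [284, -71, 208], [0, 0, 0]]
  ]
}}

```text
clock: 12.32
eef_pos: [0.4975, -0.0501, 0.2275]
orientation: [[-0.899, 0.001, 0.439], [-0.439, -0.0, -0.899], [-0.0, -1.0, 0.0]]
ft_force: [1.0, -0.4, 0.0]
opening: -0.0003
```

Run:
```python
from go import *
rel([.42,-.2,.25],-154)
```

```text
t 12.32 pos [ 0.4975 -0.0501  0.2275] head -154.0 F [ 1.0198 -0.3745  0.0149] shift mm [135.4083 -22.5392 100.7472] ry 0.0
```

{"op": "carry_out", "data": {
  "moves": [
    [-1, [135, -22, 101], [0, 0, 0]],
    [-1, [135, -22, 101], [0, 0, 0]],
    [-1, [135, -22, 101], [0, 0, 0]],
    [-1, [135, -22, 101], [0, 0, 0]],
    [-1, [135, -22, 101], [0, 0, 0]]
  ]
}}

```text
clock: 12.73
eef_pos: [0.4189, -0.2038, 0.2504]
orientation: [[-0.901, 0.001, 0.434], [-0.434, -0.002, -0.901], [0.0, -1.0, 0.002]]
ft_force: [0.4, 0.6, 0.0]
opening: 0.0003
```

Run:
```python
from h import *
f=snap('top','top6.png');a=f[170:320,210:410,::-1];cv2.imwrite('pics/top6c.png',cv2.resize(a,None,fx=4,fy=4,interpolation=cv2.INTER_CUBIC))
snap('side','side6.png')
print(get_obs()['clock'],get_obs()['eef_pos'])
T=lambda u,v,z:at('top',(210+(u+.5)/4-.5,170+(v+.5)/4-.5),z)
```

```text
12.8333 [ 0.42071559 -0.20037265  0.24955673]
```

View pics/top6c.png

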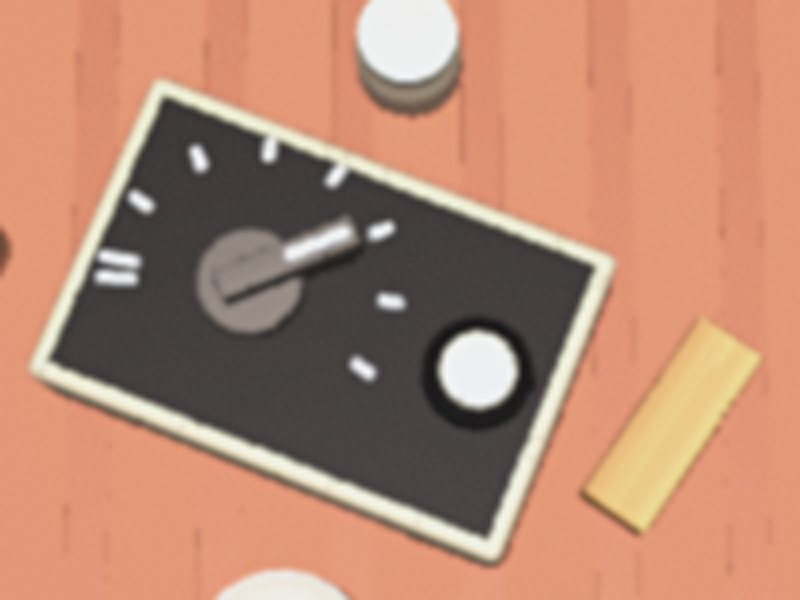

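View pics/side6.png

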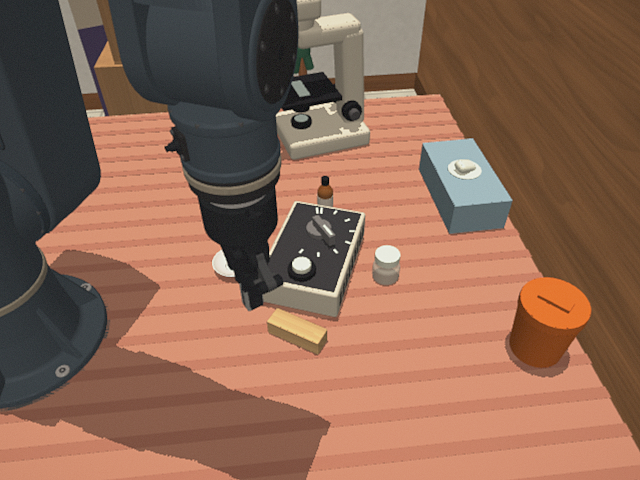

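The top view shows the lever at crop (320,242), pointing at the fifth tick (380,230). The unit and bystanders haven't moved. Next is the button.

```bash
python3 - <<'E'
from go import *
for z in(.075,.08,.085,.09): print(z,at('top',(210+478.5/4-.5,170+370.5/4-.5),z),at('side',(210+275.5/3-.5,160+315.5/3-.5),z))
rel([.4935,.034,.16],-154)
E
python3 la.py side6.png
```

```text
0.075 [0.4933 0.0345 0.075 ] [0.494  0.0391 0.075 ]
0.08 [0.4926 0.0346 0.08  ] [0.4938 0.0342 0.08  ]
0.085 [0.4919 0.0347 0.085 ] [0.4935 0.0294 0.085 ]
0.09 [0.4912 0.0348 0.09  ] [0.4932 0.0245 0.09  ]
t 12.83 pos [ 0.4207 -0.2004  0.2496] head -154.2 F [ 0.7452  0.0537 -0.3298] shift mm [-167.4313   89.5362 -179.4395] ry -0.2
side6.png [(119.1, -65.5), (118.8, -66.0), (116.8, -65.0), (116.6, -66.5)]
```

{"op": "carry_out", "data": {
  "moves": [
    [-1, [-167, 70, -179], [0, 0, 0]],
    [-1, [-167, 70, -179], [0, 0, 0]],
    [-1, [-167, 70, -179], [0, 0, 0]],
    [-1, [-167, 70, -179], [0, 0, 0]],
    [-1, [-167, 70, -179], [0, 0, 0]]
  ]
}}

```text
clock: 13.25
eef_pos: [0.4801, -0.0039, 0.1913]
orientation: [[-0.898, 0.0, 0.439], [-0.439, 0.0, -0.898], [-0.0, -1.0, -0.0]]
ft_force: [1.3, -0.1, -0.5]
opening: -0.0001
```

Run:
```python
from go import *
rel([.493,.034,.12],-154)
```

```text
t 13.25 pos [ 0.4801 -0.0039  0.1913] head -153.9 F [ 1.321  -0.1265 -0.5032] shift mm [-28.2356  71.2968 -28.3526] ry 0.1
```

{"op": "carry_out", "data": {
  "moves": [
    [-1, [-28, 10, -28], [0, 0, 0]],
    [-1, [-28, 40, -28], [0, 0, 0]],
    [-1, [-28, 71, -28], [0, 0, 0]],
    [-1, [-28, 71, -28], [0, 0, 0]],
    [-1, [-28, 71, -28], [0, 0, 0]]
  ]
}}

```text
clock: 13.67
eef_pos: [0.4915, 0.0312, 0.1203]
orientation: [[-0.898, -0.003, 0.439], [-0.439, -0.0, -0.898], [0.003, -1.0, -0.001]]
ft_force: [0.2, -0.2, 1.0]
opening: 0.0001
```

```bash
python3 z.py s23
python3 - <<'E'
from go import *
rel([.493,.034,.085],-154)
E
```

```text
t 13.72 pos [0.4926 0.0308 0.1218] head -154.0 F [ 0.4799 -1.2401  0.6536] shift mm [-1.7587 36.7923 -2.7023] ry 0.0
```

View pics/s23z.png

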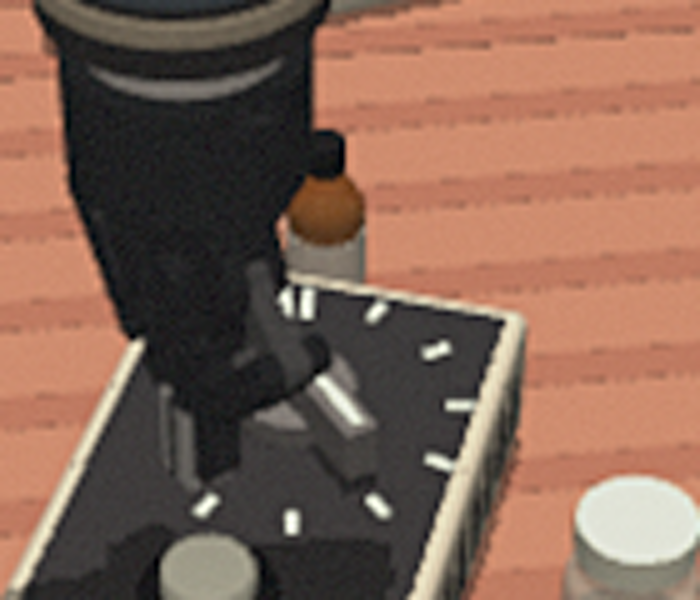

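{"op": "carry_out", "data": {
  "moves": [
    [-1, [-1.7, 12, -2.7], [0, 0, 0]],
    [-1, [-1.7, 25, -2.7], [0, 0, 0]],
    [-1, [-1.7, 35, -2.7], [0, 0, 0]],
    [-1, [-1.7, 35, -2.7], [0, 0, 0]]
  ]
}}

```text
clock: 14.05
eef_pos: [0.4928, 0.0331, 0.0858]
orientation: [[-0.899, -0.0, 0.437], [-0.437, 0.0, -0.899], [0.0, -1.0, -0.0]]
ft_force: [-0.9, 0.3, 0.5]
opening: 0.0004
```

```bash
python3 z.py s24
python3 - <<'E'
from go import *
rel([.493,.034,.07],-154)
E
```

```text
t 14.1 pos [0.4929 0.0331 0.0865] head -154.1 F [ 0.072   0.1826 -0.1321] shift mm [-0.4369 16.4829 -0.7808] ry -0.1
```

View pics/s24z.png

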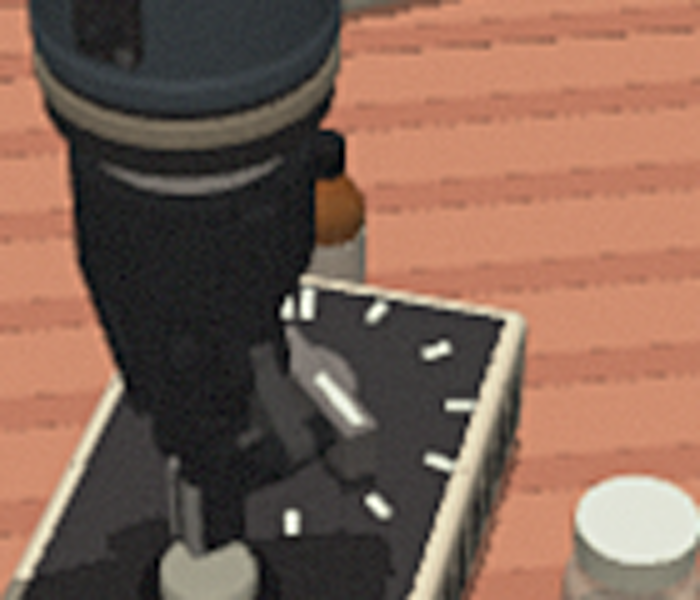

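{"op": "carry_out", "data": {
  "moves": [
    [-1, [0, 8, 0], [0, 0, 0]],
    [-1, [0, 16, 0], [0, 0, 0]],
    [-1, [0, 20, 0], [0, 0, 0]],
    [-1, [0, 20, 0], [0, 0, 0]]
  ]
}}

```text
clock: 14.43
eef_pos: [0.4931, 0.0332, 0.0655]
orientation: [[-0.899, 0.0, 0.438], [-0.438, -0.0, -0.899], [-0.0, -1.0, 0.0]]
ft_force: [2.0, 0.2, 4.4]
opening: 0.0003
```

{"op": "carry_out", "data": {
  "moves": [
    [-1, [0, 2, 0], [0, 0, 0]],
    [-1, [0, 2, 0], [0, 0, 0]]
  ]
}}

```text
clock: 14.6
eef_pos: [0.4932, 0.0332, 0.0647]
orientation: [[-0.899, 0.001, 0.438], [-0.438, -0.0, -0.899], [-0.001, -1.0, 0.001]]
ft_force: [-1.7, -0.4, 13.3]
opening: -0.0001
```

{"op": "carry_out", "data": {
  "moves": [
    [-1, [0, 2, 0], [0, 0, 0]],
    [-1, [0, 2, 0], [0, 0, 0]]
  ]
}}

```text
clock: 14.77
eef_pos: [0.4935, 0.0331, 0.0642]
orientation: [[-0.899, 0.002, 0.438], [-0.438, -0.0, -0.899], [-0.002, -1.0, 0.001]]
ft_force: [-12.7, -1.6, 42.0]
opening: 0.0001
```

Force has risen from 4 to 13 to 42 N with hardly any travel, so it has bottomed out. I'll look, then release.

```bash
python3 z.py s25; python3 la.py s25.png
python3 - <<'E'
import cv2
f=cv2.imread('pics/s25.png')[220:300,250:370];cv2.imwrite('pics/s25b.png',cv2.resize(f,None,fx=6,fy=6,interpolation=cv2.INTER_CUBIC))
E
```

```text
s25.png [(117.2, -65.5), (117.2, -66.0), (115.2, -66.5), (114.8, -65.0)]
```

View pics/s25b.png

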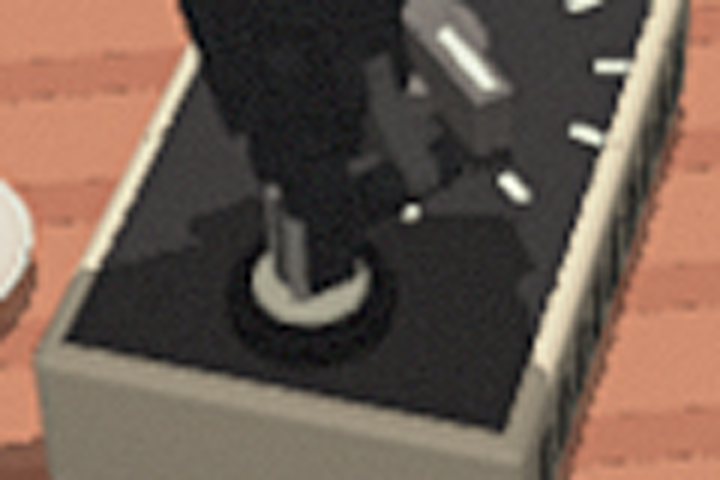

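The finger is on the button and the button looks flush with its housing. Lifting off now.

{"op": "carry_out", "data": {
  "moves": [
    [-1, [0, -5, 0], [0, 0, 0]],
    [-1, [0, -15, 0], [0, 0, 0]],
    [-1, [0, -45, 0], [0, 0, 0]],
    [-1, [0, -85, 0], [0, 0, 0]],
    [-1, [0, -120, 0], [0, 0, 0]]
  ]
}}

```text
clock: 15.23
eef_pos: [0.4919, 0.0332, 0.184]
orientation: [[-0.899, -0.001, 0.438], [-0.438, -0.0, -0.899], [0.001, -1.0, -0.0]]
ft_force: [1.1, 0.1, 0.6]
opening: -0.0
```

{"op": "carry_out", "data": {
  "moves": [
    [-1, [125, -40, 205], [0, 0, 0]],
    [-1, [125, -40, 205], [0, 0, 0]],
    [-1, [125, -40, 205], [0, 0, 0]],
    [-1, [125, -40, 205], [0, 0, 0]],
    [-1, [125, -40, 205], [0, 0, 0]]
  ]
}}

```text
clock: 15.65
eef_pos: [0.4726, -0.173, 0.217]
orientation: [[-0.899, 0.0, 0.438], [-0.438, 0.0, -0.899], [-0.0, -1.0, -0.0]]
ft_force: [0.5, -0.0, 0.3]
opening: -0.0001
```

{"op": "carry_out", "data": {
  "moves": [
    [-1, [20, 0, 30], [0, 0, 0]],
    [-1, [20, 0, 30], [0, 0, 0]],
    [-1, [20, 0, 30], [0, 0, 0]],
    [-1, [20, 0, 30], [0, 0, 0]]
  ]
}}

```text
clock: 15.98
eef_pos: [0.4683, -0.2068, 0.2162]
orientation: [[-0.899, -0.0, 0.437], [-0.437, 0.001, -0.899], [0.0, -1.0, -0.001]]
ft_force: [0.7, 0.1, 0.8]
opening: 0.0
```

```bash
python3 - <<'E'
from h import *
f=snap('top','top7.png');a=f[170:320,210:410,::-1];cv2.imwrite('pics/top7c.png',cv2.resize(a,None,fx=4,fy=4,interpolation=cv2.INTER_CUBIC))
f=snap('side','side7.png');a=f[160:360,210:450,::-1];cv2.imwrite('pics/side7c.png',cv2.resize(a,None,fx=3,fy=3,interpolation=cv2.INTER_CUBIC))
print(get_obs()['clock'],get_obs()['eef_pos'],get_obs()['ft_force'])
E
python3 la.py side7.png
```

```text
16.0833 [ 0.46861532 -0.20607149  0.21622063] [-0.26952935  0.14453221 -0.94684823]
side7.png [(98.7, -65.0), (97.5, -65.5), (96.7, -64.5), (94.6, -66.0)]
```

View pics/top7c.png

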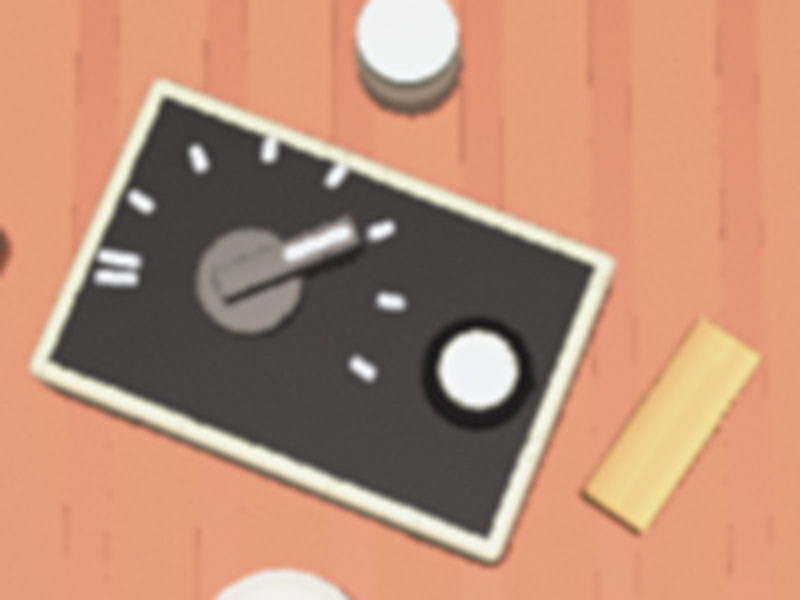

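View pics/side7c.png

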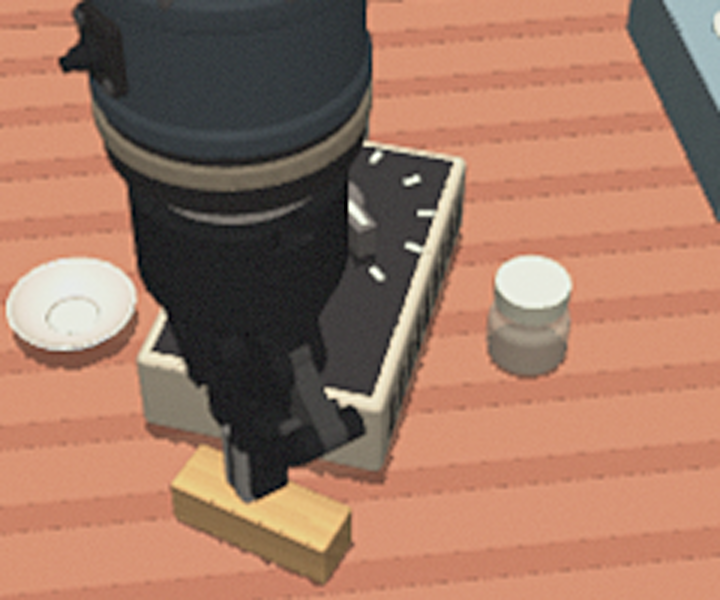

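{"op": "carry_out", "data": {
  "moves": [
    [-1, [100, -20, 40], [0, 0, 0]],
    [-1, [100, -20, 40], [0, 0, 0]],
    [-1, [100, -20, 40], [0, 0, 0]],
    [-1, [100, -20, 40], [0, 0, 0]],
    [-1, [100, -20, 40], [0, 0, 0]]
  ]
}}

```text
clock: 16.5
eef_pos: [0.396, -0.2867, 0.2366]
orientation: [[-0.899, 0.001, 0.437], [-0.437, -0.0, -0.899], [-0.0, -1.0, 0.0]]
ft_force: [-0.5, 0.6, -0.4]
opening: 0.0005
```

```bash
python3 z.py s30
python3 - <<'E'
from h import *
f=cv2.imread('pics/s30.png');a=f[160:360,210:450];cv2.imwrite('pics/side8c.png',cv2.resize(a,None,fx=3,fy=3,interpolation=cv2.INTER_CUBIC))
E
python3 la.py s30.png
```

```text
s30.png [(116.8, -65.5), (116.6, -66.0), (115.0, -65.0), (114.6, -66.5)]
```

View pics/side8c.png

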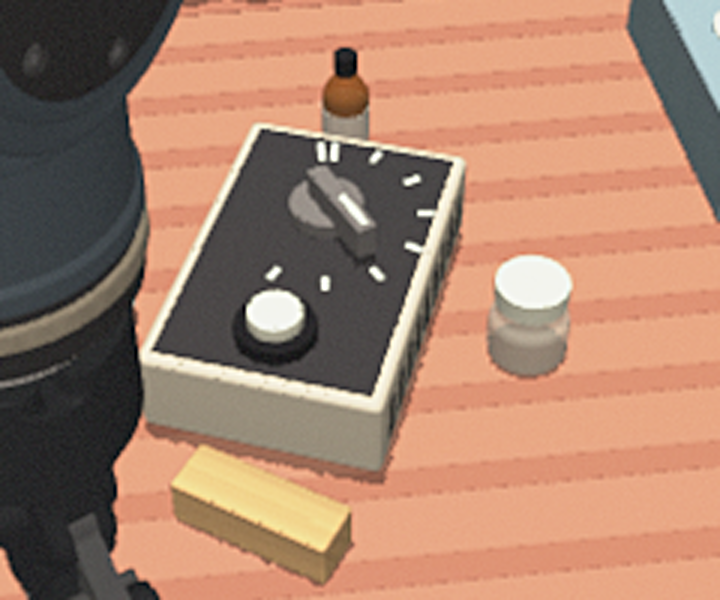

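The button is up again at (275,315), the same pixel as at the start. The lever is at the fifth tick, and the unit, bottle, box and jar are at their starting pixels. Handing in.

```bash
python3 -c "
from bench import job_done
print(job_done())"
```

```text
the job is handed in; nothing more can be done
None
```

I pushed the lever from click 2 to the fifth click, then pressed the button fully down and let it come up. The job was handed in at about 16.5 s of the 48 s; no verdict was reported.

**Lever:** The last side picture measures the lever at about -65.5° in world heading. The fifth click should be at about -66.5°, and the top view shows the lever pointing at the fifth tick. I never measured it beyond about -68°.

**Button:** It bottomed out under the finger, at 42 N on the wrist sensor with almost no further travel. That was above the roughly 5 N needed and more than I meant to use. In the last picture the button is up again.

**Unit and bystanders:** The unit, bottle, slide box and jar are at their starting pixels. The dish was last seen unmoved one picture earlier. The arm is clear of everything.

**What disagreed with the description:**
- **Fingertip height:** The fingertip appeared about 13–17 mm above the reported TCP height, not 22 mm below it. I found the working height from the side pictures and by lowering in small steps.
- **Click behaviour:** The lever did not visibly jump ahead of the finger. When I backed off once, it stayed about 7° short of click 4. I therefore set the final position by measuring it in the pictures.

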